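Hang the rod gauge on the hook in the tool cabinet

ROBOT

A 6-joint arm with a two-finger parallel gripper is mounted at the origin on the work surface. World frame = base frame: x ahead of the robot, y to its left, z up, the work surface at z = 0. Lengths are in mm, angles in rad, forces in N, time in s.
With the tool pointing down it reaches from about 425 to 1125 mm from the base axis. Payload 14.9 kg.
Tool frame: the origin (TCP) lies midway between the tips of the shut fingers; the grasp point (between the pads) lies 19 mm behind it; z points along the fingers, y is the direction in which the jaws open and shut (so a half turn about z gives the same grasp; the last joint's range is limited). The gripper opens to 91 mm and grips with 3 to 60 N. Pads are 32 mm wide; open, the fingers measure 118 mm over their backs; the gripper's body (76 mm by 178 mm) begins 60 mm behind the grasp point.
Start: joints at [1.149, 0.379, 1.734, -0, 1.028, -0.033], TCP at [265.363, 647.766, 193.732] pointing down, gripper open.
Joint ranges: [-2.77, 2.77], [-0.74, 2.19], [0, 2.66], [-1.06, 4.2], [0.31, 2.87], [-3.08, 3.08]. Speed limits (rad/s): [1.89, 1.89, 2.39, 3.14, 3.14, 3.14].

INTERFACE

Orientations are given as a unit quaternion [w, x, y, z].
In Python, from station import bot gives the robot as it stands.
- The arm moves only by the tool arm_command, never from a script. Its argument "plan" is a list that holds one entry, the list of rows, each a list of 5 numbers: the shift along the tool's x, y, z as a fraction of full scale, then the turn about the tool's z as a fraction of full scale, then the finger opening in mm, from 0 to 91.2. In form: [[[x, y, z, spin, hand], ...]]. A call has 1 to 12 rows; each row is the pose to reach, as a shift and turn from the pose commanded when the call began, along the tool's axes at that moment; what a row does not reach only later rows make up. Full scale, the value 1, is 30 cm for a shift and 2 rad for a turn. A row lasts 1/8 s, in which the tool goes at most 62.5 mm and 10.7 degrees, less where a joint would pass 70% of its speed; a pose out of reach is approached as far as the arm can. A call with a number of a shift or a turn outside -1 to 1 is refused whole. A call with a gripper value outside its range is refused whole. The fingers move at their own pace and stop on an object; "newtons" is the grip in N (left out, the last holds). Time passes only in rows, so rows that repeat a pose let the fingers close. It gives the time, the measured TCP pose, the force and the opening at its end, in the units of the state.
- bot.read_state(): the state, without advancing time (a new reading comes with each control period).
- bot.capture(name): name is "side" or "top" or "wrist"; returns the picture (400x640x3 uint8, red, green, blue); there is no depth.
- bot.get_calibration(name): a dict with "camera_matrix" (3x3 intrinsics, pixels), "rvec" (rotation vector, rad) and "tvec" (3), from world to camera coordinates, as OpenCV has them; the wrist camera has in their place "tool_from_camera" (4x4, takes a point from camera to tool coordinates, whose origin is the TCP and whose axes are the flange's). Camera axes: x right, y down, z forward; pixel columns grow to the right and rows downward; lengths in mm; the calibration is good to about 2 mm. A picture is of the moment at which its call begins: read the wrist's pose just before it. get_calibration takes no time and is no camera call.
- bot.job_done(): hands the job in, once; it reports no verdict.
The state is a dict: "t": time; "joint_positions": joint angles; "dq": joint speeds; "effort": joint torques, N m; "eef_pos": TCP position; "tool_rot": TCP orientation; "wrist_force": force on the tool from outside, world axes, zero at the start; "torque": the same for the moment, N m; "grip_width": finger opening in mm.
Only numpy, scipy, OpenCV 4.12 (cv2) and the standard library are available. Lean on these libraries where they do the work, as an engineer would, in place of code of your own. Each camera call takes 0.05 s, during which the arm holds its last target.

TASK

Take the brass rod gauge by its wooden handle out of its rest block and reach with it through the opening in the top of the tool cabinet, without touching the white frame. Put its eye over the nose of the red hook inside, gently lower it until it rests on the nose, well in front of the spring tongue, then slide it back along the hook, past the tongue, until the tongue snaps up again in front of the gauge. Let go so that it hangs there upright; never force it on the hook (stay under about 20 N), and leave the other things on the bench where they are.

Things in the scene. Friction and masses are not known exactly. Their poses are not given: they have to be found in the camera images.
- gauge_grip (a point): Middle of the light wooden handle of the rod gauge: grasp here. Gauge: loose, upright, 172 mm tall, about 220 g; brass plate 8 mm thick (x), 40 mm wide (y); handle block 16 (x) x 28 (y) x 72 mm tall. Point is 144 mm above the gauge's foot, 28 mm below the handle's top. z up, x through the thickness; either flat face may look to the cabinet's back.
- gauge_eye (a point): Middle of the upper edge of the gauge's eye, 68 mm straight below gauge_grip, 76 mm above the foot, axes as gauge_grip. The eye is a rectangular hole through the thickness (along x), 20 mm wide, 26 mm tall, reaching from this edge down. Below it a 15 mm cross bar and two prongs. The plate above this edge hangs on the hook.
- rest: Wooden rest block, 70 x 100 x 55 mm, fixed. Origin: centre of its underside, x along the 70 mm side. The gauge stands upright in a slot (10 x 42 mm, 43 mm deep) in its middle; lift it straight up.
- cabinet: Fixed bench-top tool cabinet, dark wood with clear sides, 220 (x) x 240 (y) x 150 mm high. Origin: centre of its underside; z up, x points level from its robot side to its back wall: the way the gauge is pushed onto the hook.
- frame: White frame round the opening in the cabinet's top; must not be touched. Origin: middle of the cabinet's top face, 150 mm above the table, axes as the cabinet's. 10 mm thick. The opening reaches from x = -85 to +60 mm and y = -40 to +40 mm from this origin.
- hook_rail: Rail on the inside of the cabinet's back wall, carrying the red hook; axes as the cabinet's. Origin: the seat, where the plate's middle at gauge_eye comes to hang, with the hook at mid height: 25 mm behind (x) and 25 mm below frame's origin. The hook is clamped up to 7 mm higher or lower than this: its height is not measured, it must be felt (or seen). x and y are true.
- nose_tip (a point): Front end of the red hook's upper edge, 54 mm before the seat, at the same unmeasured height as the seat (true one up to 7 mm higher or lower). The hook runs from here along the cabinet's x, 10 mm wide, its upper edge level: first a slim nose 7 mm tall for 30 mm, then a deep blade, 23.5 mm tall below that edge, which fills the eye to within 2.5 mm.
- stop (a point): Upright steel stop plate at the back of the seat, 30 mm wide, its front face 6.5 mm behind the seat; this point lies on that face at the level of the hook's upper edge (height as uncertain as the seat's); the plate rises 20 mm above the edge. The seat between tongue and stop is 13 mm long for the 8 mm plate.
- tongue (a joint): Angle of the steel spring tongue on the hook (rad): 0 up, as at the start; 0.42 pressed flat. Hinged 24 mm before the seat, it rises backwards like a ramp to 6 mm above the hook's edge, ending 6.5 mm before the seat. The eye, pushed back along the hook, presses it down (about 1.5 N at its tip, up to 4 N nearer the hinge, 2 to 8 N of push); behind the plate it springs up again.
- frit_jar: Bystander: amber glass jar with a black cap, 64 mm across, 85 mm tall, loose; origin at the centre of its foot.
- ornament: Bystander: green glass ornament, 56 mm across, 88 mm tall, loose; origin at the centre of its foot.
- tumbler: Bystander: clear glass tumbler, 68 mm across, 80 mm tall, loose; origin at the centre of its foot.
- marver: Bystander: dark graphite slab, 75 x 110 x 18 mm, lying flat, loose; origin at the centre of its underside.
- paddle: Bystander: graphite paddle with a wooden handle, about 180 mm long and 14 mm tall, lying flat, loose; origin near the middle of its length, on the underside.

How it is judged:
By the outcome, as a careful person would: the job done as asked, in the order asked, and still so for the second after the job is handed in, with the robot touching nothing.
It also fails if it takes over 67 s, if anything falls off the work surface, if the arm or the gripper's body presses on something with over 40 N, if the wrist force passes 120 N, or if a joint passes its speed limit or range.

## Working session

There is one attempt and no reset: what is moved stays moved. The work goes in short steps, Python scripts to look and compute and a tool call to move; the robot and the scene stay as the last step left them, time stands still between calls to the robot, and variables do not carry over. Pictures are saved under pics/ and viewed, and the job is handed in when it is done.

Besides the shell and the picture viewer there is one more tool, called after "Request:" by a JSON object that holds its "name" and its "arguments". arm_command: Moves the arm, as the interface text tells. Shift numbers are shares of 30 cm and turn numbers shares of 2 rad, none past 1 either way. Its arguments: {"type":"object","properties":{"plan":{"type":"array","items":{"type":"array","items":{"type":"array","items":{"type":"number"}}}},"newtons":{"type":"number"}},"required":["plan"]}

```bash
ls; mkdir -p pics
python3 - <<'E'
from station import bot
import cv2
s=bot.read_state(); print(s)
for n in("side","top","wrist"):
    im=bot.capture(n); cv2.imwrite(f"pics/{n}0.png",im[:,:,::-1])
    c=bot.get_calibration(n); print(n,{k:(v if not hasattr(v,'tolist') else v.tolist()) for k,v in c.items()})
E
```

```text
pics
{'t': 0.0, 'joint_positions': array([ 1.14867704e+00,  3.79440332e-01,  1.73480709e+00, -1.51079685e-05,
        1.02852975e+00, -3.32580479e-02]), 'dq': array([ 7.70209362e-05, -5.51098423e-04,  1.13824101e-03,  5.57532816e-04,
       -5.22561306e-04, -1.41235330e-03]), 'effort': array([ 2.68060161e-03, -7.63705444e+01, -4.34388757e+01,  6.51461771e-02,
        4.23663610e-02, -9.26181474e-05]), 'eef_pos': array([265.19171302, 647.33621174, 193.05303636]), 'tool_rot': array([-1.27388020e-04,  1.93204049e-01,  9.81158420e-01, -5.78435613e-04]), 'wrist_force': array([-0.21341196, -0.43829695,  0.64600348]), 'torque': array([-0.02289343, -0.01752598,  0.01421926]), 'grip_width': 91.25020833195171}
side {'camera_matrix': [[425.46991200063906, 0.0, 320.627825058587], [0.0, 425.46991200063906, 191.13616400980715], [0.0, 0.0, 1.0]], 'rvec': [2.1868820439868304, -0.9248886196765252, 0.39102324222479146], 'tvec': [-359.23937491665095, 392.6935576840068, 927.3872954826379]}
top {'camera_matrix': [[361.53626218148185, 0.0, 317.7515648890468], [0.0, 361.53626218148185, 204.30390054347734], [0.0, 0.0, 1.0]], 'rvec': [2.1101412579029346, -2.1260755229010795, 0.16038744308751982], 'tvec': [79.22817665682976, 569.8513150746296, 1124.753516809161]}
wrist {'camera_matrix': [[282.38242188901995, 0.0, 327.7495800033862], [0.0, 282.38242188901995, 200.29141248295554], [0.0, 0.0, 1.0]], 'tool_from_camera': [[-0.00012627056526650135, -0.9648804825472319, -0.26268924312800096, 75.15721500800831], [0.9999999166396834, -1.9833937918435024e-05, -0.0004078323644898648, -0.47074937722313415], [0.0003882993265072652, -0.2626892727273661, 0.9648804046189337, -190.8356317166025], [0.0, 0.0, 0.0, 1.0]]}
```

View pics/side0.png

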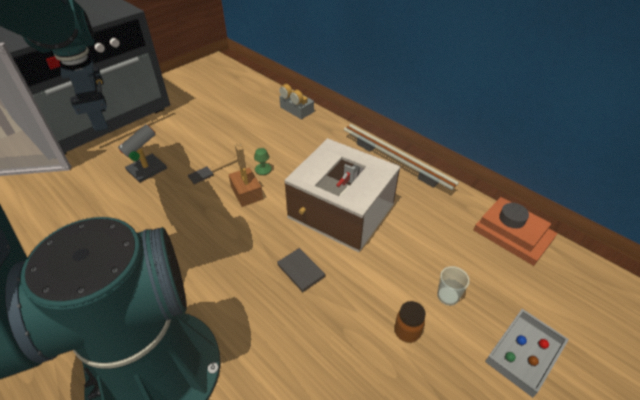

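View pics/top0.png

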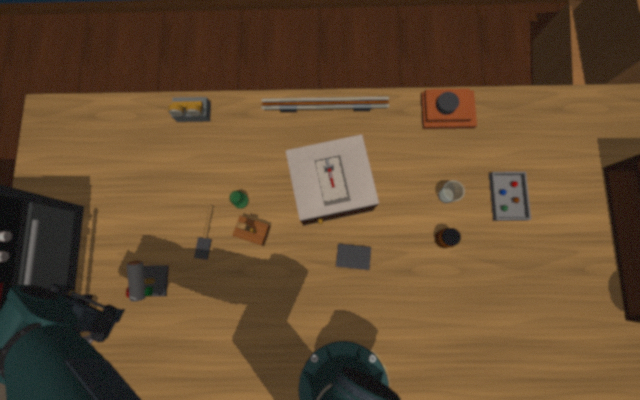

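View pics/wrist0.png

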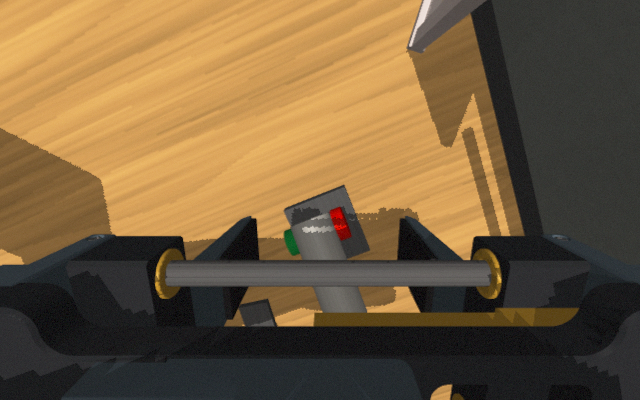

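```bash
cat > h.py <<'E'
import numpy as np,cv2
from station import bot
from scipy.spatial.transform import Rotation as R
def cal(n,s=None):
    c=bot.get_calibration(n);K=np.array(c["camera_matrix"],float)
    if n!="wrist":
        Rm=cv2.Rodrigues(np.array(c["rvec"],float))[0];t=np.array(c["tvec"],float).ravel()
        return K,Rm,t
    s=s or bot.read_state();T=np.array(c["tool_from_camera"])
    Rt=R.from_quat(np.roll(s["tool_rot"],-1)).as_matrix()
    Rc=Rt@T[:3,:3];p=Rt@T[:3,3]+s["eef_pos"]
    return K,Rc.T,-Rc.T@p
def proj(c,P):
    K,Rm,t=c;q=(np.atleast_2d(P)@Rm.T+t)@K.T
    return q[:,:2]/q[:,2:]
def onz(c,uv,z):
    K,Rm,t=c;uv=np.atleast_2d(np.array(uv,float));d=np.c_[uv,np.ones(len(uv))]@np.linalg.inv(K).T@Rm
    o=-Rm.T@t;k=(z-o[2])/d[:,2];return o+d*k[:,None]
def crop(src,x0,y0,x1,y1,f,out):
    im=cv2.imread(src)[y0:y1,x0:x1];cv2.imwrite(out,cv2.resize(im,None,fx=f,fy=f,interpolation=cv2.INTER_CUBIC))
E
python3 - <<'E'
from h import *
crop("pics/top0.png",190,120,390,270,4,"pics/tc.png")
crop("pics/side0.png",210,120,410,260,4,"pics/sc.png")
E
```

```text
(no output)
```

View pics/tc.png

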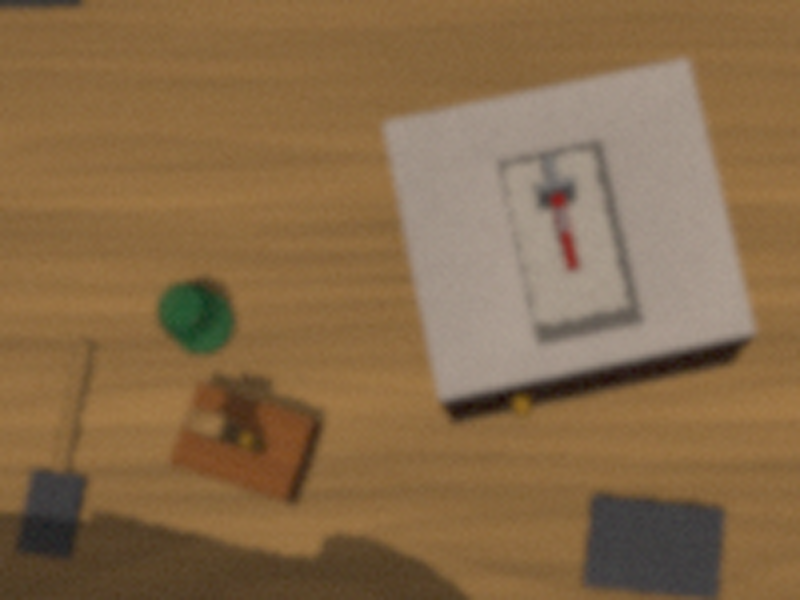

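View pics/sc.png

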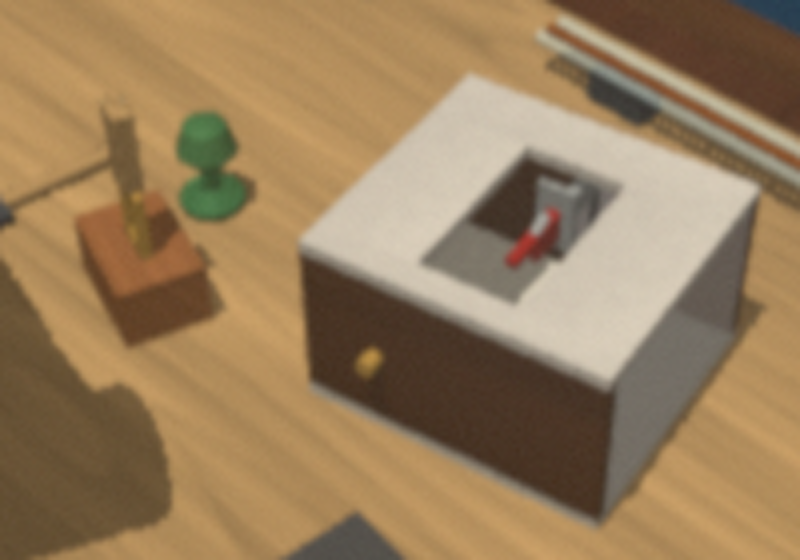

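Run:
```python
from h import *
c=cal("top")
f=lambda l:np.array(l)/4+[190,120]
for l,z in (([(385,122),(690,60),(755,335),(440,400)],150),([(203,380),(322,412),(295,502),(172,463)],55),([(210,422)],172+12),([(570,268),(558,198)],125),([(197,315)],45)):
    P=onz(c,f(l),z);print(P.round(1).tolist(),P.mean(0).round(1))
    if len(P)==4:print([np.linalg.norm(P[i]-P[i-1]).round(1) for i in range(4)],[np.degrees(np.arctan2(*(P[i]-P[i-1])[1::-1])).round(1) for i in range(4)])
c=cal("side")
f=lambda l:np.array(l)/4+[210,120]
for l,z in (([(472,75),(760,188),(610,385),(302,245)],150),([(160,195),(212,262),(127,292),(78,222)],55),([(117,100)],184)):
    P=onz(c,f(l),z);print(P.round(1).tolist(),P.mean(0).round(1))
    if len(P)==4:print([np.linalg.norm(P[i]-P[i-1]).round(1) for i in range(4)],[np.degrees(np.arctan2(*(P[i]-P[i-1])[1::-1])).round(1) for i in range(4)])
```

```text
[[721.2, 168.2, 150.0], [767.6, -66.0, 150.0], [552.8, -108.3, 150.0], [506.3, 125.3, 150.0]] [637.   29.8 150. ]
[np.float64(219.2), np.float64(238.7), np.float64(219.0), np.float64(238.1)] [np.float64(11.3), np.float64(-78.8), np.float64(-168.9), np.float64(101.3)]
[[537.0, 324.8, 55.0], [510.0, 227.5, 55.0], [438.0, 247.9, 55.0], [469.8, 347.7, 55.0]] [488.7 287.   55. ]
[np.float64(70.9), np.float64(100.9), np.float64(74.9), np.float64(104.8)] [np.float64(-18.8), np.float64(-105.5), np.float64(164.2), np.float64(72.3)]
[[487.3, 287.7, 184.0]] [487.3 287.7 184. ]
[[610.8, 27.6, 125.0], [666.4, 36.2, 125.0]] [638.6  31.9 125. ]
[[592.7, 333.9, 45.0]] [592.7 333.9  45. ]
[[721.9, 169.3, 150.0], [767.5, -64.0, 150.0], [552.1, -109.1, 150.0], [505.6, 121.9, 150.0]] [636.8  29.5 150. ]
[np.float64(221.4), np.float64(237.7), np.float64(220.1), np.float64(235.7)] [np.float64(12.4), np.float64(-78.9), np.float64(-168.2), np.float64(101.4)]
[[533.0, 323.6, 55.0], [511.8, 236.3, 55.0], [447.6, 256.4, 55.0], [469.4, 344.1, 55.0]] [490.4 290.1  55. ]
[np.float64(66.9), np.float64(89.9), np.float64(67.3), np.float64(90.4)] [np.float64(-17.8), np.float64(-103.6), np.float64(162.6), np.float64(76.1)]
[[493.1, 298.7, 184.0]] [493.1 298.7 184. ]
```

```bash
cat >> h.py <<'E'
import json,os
def getc():
    return json.load(open("c.json")) if os.path.exists("c.json") else [265.363,647.766,193.732,67.72]
def axes(az):
    a=np.radians(az);y=np.array([np.cos(a),np.sin(a),0]);z=np.array([0,0,-1.]);return np.cross(y,z),y,z
def delta(x,y,z,az,save=False):
    c=getc();d=np.array([x,y,z])-c[:3];X,Y,Z=axes(c[3])
    print("row",[round(float(d@v)/300,4) for v in(X,Y,Z)],"spin",round(-np.radians(az-c[3])/2,4),"dist",np.linalg.norm(d).round(1))
def upd(r):  # after a move: last row commanded
    c=getc();X,Y,Z=axes(c[3]);p=np.array(c[:3])+300*(r[0]*X+r[1]*Y+r[2]*Z)
    json.dump([*p.tolist(),c[3]-np.degrees(2*r[3])],open("c.json","w"));print("cmd",getc())
def st():
    s=bot.read_state();Rt=R.from_quat(np.roll(s["tool_rot"],-1)).as_matrix()
    print("t",s["t"],"p",s["eef_pos"].round(2),"az",np.degrees(np.arctan2(Rt[1,1],Rt[0,1])).round(2),"zax",Rt[:,2].round(4),"F",s["wrist_force"].round(2),"T",s["torque"].round(2),"g",round(float(s["grip_width"]),2));return s
E
python3 - <<'E'
from h import *
st();delta(489.5,288.5,300,-17)
E
```

```text
t 0.15 p [265.24 647.45 193.22] az 67.72 zax [-3.e-04 -8.e-04 -1.e+00] F [-0.49 -0.31 -1.01] T [0.05 0.02 0.04] g 91.33
row [-1.1454, -0.8249, -0.3542] spin 0.7393 dist 436.6
```

Request:
{"name": "arm_command", "arguments": {"plan": [[[0, 0, -0.2, 0, 91], [-0.15, -0.1, -0.354, 0.1, 91], [-0.3, -0.22, -0.354, 0.19, 91], [-0.45, -0.33, -0.354, 0.28, 91], [-0.6, -0.43, -0.354, 0.37, 91], [-0.75, -0.54, -0.354, 0.46, 91], [-0.9, -0.65, -0.354, 0.55, 91], [-0.98, -0.72, -0.354, 0.64, 91], [-1, -0.8, -0.354, 0.739, 91], [-1, -0.82, -0.354, 0.739, 91], [-1, -0.82, -0.354, 0.739, 91]]]}}

```text
t: 1.52
eef_pos: [449.6, 306.6, 300.0]
tool_rot: [-0.0, 0.803, 0.596, 0.0]
wrist_force: [-0.0, -0.3, -0.3]
grip_width: 91.0
```

Run:
```python
from h import *
upd([-1,-0.82,-0.354,0.739]);st();delta(489.5,288.5,300,-17)
```

```text
cmd [449.69887354497826, 306.39188597784715, 299.932, -16.963162120335667]
t 1.525 p [449.58 306.64 300.  ] az -16.77 zax [ 1.e-04  2.e-04 -1.e+00] F [-0.04 -0.27 -0.28] T [-0.08  0.05 -0.05] g 91.04
row [-0.0183, 0.1443, -0.0002] spin 0.0003 dist 43.6
```

Request:
{"name": "arm_command", "arguments": {"plan": [[[-0.018, 0.07, 0, 0, 91], [-0.018, 0.144, 0, 0, 91], [-0.018, 0.144, 0, 0, 91], [-0.018, 0.144, 0, 0, 91]]]}}

```text
t: 2.02
eef_pos: [489.7, 288.6, 299.6]
tool_rot: [-0.0, 0.804, 0.595, -0.0]
wrist_force: [0.1, -0.2, 0.4]
grip_width: 91.1
```

Run:
```python
from h import *
upd([-0.018,0.144,0,0]);s=st()
cv2.imwrite("pics/w1.png",bot.capture("wrist")[:,:,::-1])
cv2.imwrite("pics/w1b.png",cv2.resize(cv2.imread("pics/w1.png")[0:240,150:500],None,fx=2,fy=2))
```

```text
cmd [489.44386442257587, 288.62293271268027, 299.932, -16.963162120335667]
t 2.025 p [489.66 288.61 299.61] az -16.97 zax [-6.e-04 -2.e-04 -1.e+00] F [ 0.12 -0.21  0.44] T [-0.12  0.07  0.03] g 91.11
```

View pics/w1b.png

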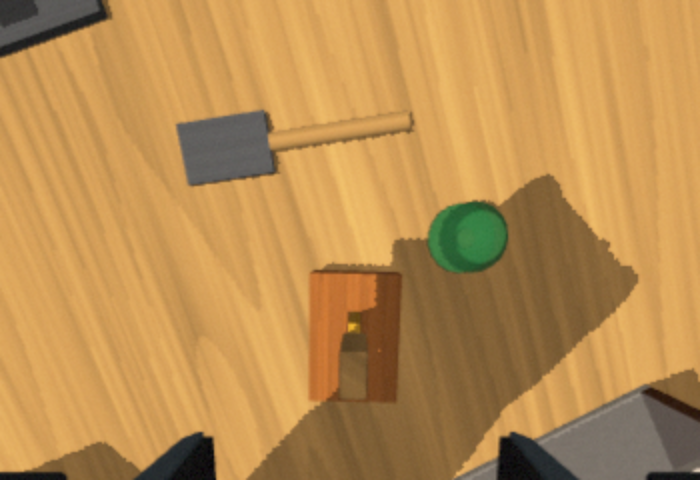

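Run:
```python
from h import *
c=cal("wrist")
f=lambda l:np.array(l)/2+[150,0]
P=onz(c,f([(312,270),(401,272),(397,402),(309,401)]),55);print(P.round(1),P.mean(0),[np.linalg.norm(P[i]-P[i-1]).round(1) for i in range(4)],[np.degrees(np.arctan2(*(P[i]-P[i-1])[1::-1])).round(1) for i in range(4)])
P=onz(c,f([(341,350),(368,350),(366,400),(339,398)]),184);print(P.round(1),P.mean(0),[np.linalg.norm(P[i]-P[i-1]).round(1) for i in range(4)],[np.degrees(np.arctan2(*(P[i]-P[i-1])[1::-1])).round(1) for i in range(4)])
P=onz(c,f([(348,320),(360,320),(360,333),(348,333)]),80);print(P.round(1))
for q in [(489.5,288.5,184),(489.5,288.5,55)]:print((proj(c,q)-[150,0])*2)
```

```text
[[473.4 352.7  55. ]
 [537.  331.8  55. ]
 [506.4 235.   55. ]
 [439.3 256.3  55. ]] [489.00917482 293.95792778  55.        ] [np.float64(102.2), np.float64(67.0), np.float64(101.5), np.float64(70.4)] [np.float64(70.5), np.float64(-18.2), np.float64(-107.5), np.float64(162.4)]
[[486.1 309.4 184. ]
 [500.3 305.1 184. ]
 [491.1 278.1 184. ]
 [476.9 283.6 184. ]] [488.61245257 294.04517339 184.        ] [np.float64(27.3), np.float64(14.8), np.float64(28.5), np.float64(15.2)] [np.float64(70.3), np.float64(-17.0), np.float64(-108.9), np.float64(158.7)]
[[489.4 311.9  80. ]
 [497.8 309.3  80. ]
 [495.  300.3  80. ]
 [486.7 302.8  80. ]]
[[357.91955966 383.61732912]]
[[357.35997374 344.73067849]]
```

```bash
cat >> h.py <<'E'
def pose(x,y,yaw,P):
    a=np.radians(yaw);M=np.array([[np.cos(a),-np.sin(a),0],[np.sin(a),np.cos(a),0],[0,0,1]]);return np.array(P,float)@M.T+[x,y,0]
def box(lx,ly,z0,z1):
    return [[(sx*lx/2,sy*ly/2,z) for sx,sy in((1,1),(1,-1),(-1,-1),(-1,1))] for z in(z0,z1)]
def draw(im,c,off,f,P,col):
    q=((proj(c,P)-off+0.5)*f-0.5)*8;cv2.polylines(im,[q.round().astype(int)],True,col,1,cv2.LINE_AA,3)
E
python3 - <<'E'
from h import *
o=[]
for n,x0,y0 in (("top",225,205),("side",220,135)):
    f=8;im=cv2.resize(cv2.imread(f"pics/{n}0.png")[y0:y0+48,x0:x0+48] if n=="top" else cv2.imread(f"pics/{n}0.png")[y0:y0+75,x0:x0+48],None,fx=f,fy=f,interpolation=cv2.INTER_CUBIC)
    c=cal(n)
    for (x,y),col in (((489,294),(0,255,0)),((489,288),(255,255,0))):
        for b in box(70,100,0,55)[1:]+box(16,28,112,184)[1:]:draw(im,c,[x0,y0],f,pose(x,y,-17.5,b),col)
    cv2.imwrite(f"pics/ov_{n}.png",im)
E
```

```text
(no output)
```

View pics/ov_top.png

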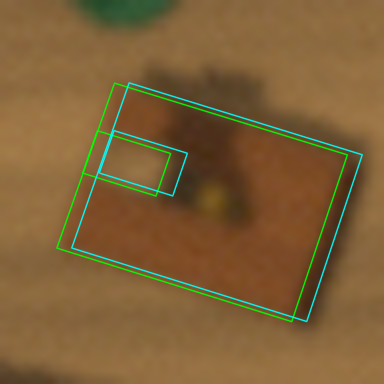

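View pics/ov_side.png

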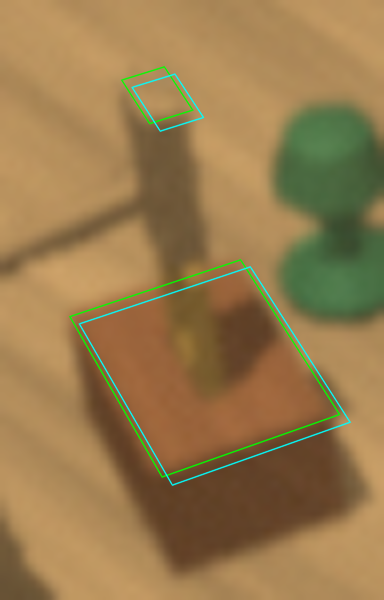

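Run:
```python
from h import *
delta(488.8,292.5,137.3,-17.5)
```

```text
row [0.0117, -0.0058, 0.5421] spin 0.0047 dist 162.7
```

Request:
{"name": "arm_command", "arguments": {"plan": [[[0.012, -0.006, 0.1, 0.005, 91], [0.012, -0.006, 0.2, 0.005, 91], [0.012, -0.006, 0.3, 0.005, 91], [0.012, -0.006, 0.4, 0.005, 91], [0.012, -0.006, 0.5, 0.005, 91], [0.012, -0.006, 0.542, 0.005, 91], [0.012, -0.006, 0.542, 0.005, 91]]]}}

```text
t: 2.95
eef_pos: [488.4, 292.6, 137.1]
tool_rot: [-0.0, 0.807, 0.591, -0.001]
wrist_force: [0.8, 0.4, -0.2]
grip_width: 91.1
```

Run:
```python
from h import *
upd([0.012,-0.006,0.542,0.005]);s=st()
cv2.imwrite("pics/w2.png",bot.capture("wrist")[:,:,::-1])
```

```text
cmd [488.77250232104524, 292.5914680758374, 137.332, -17.53611991546649]
t 2.95 p [488.44 292.63 137.11] az -17.52 zax [-9.e-04 -5.e-04 -1.e+00] F [ 0.75  0.43 -0.18] T [-0.08  0.04 -0.02] g 91.1
```

View pics/w2.png

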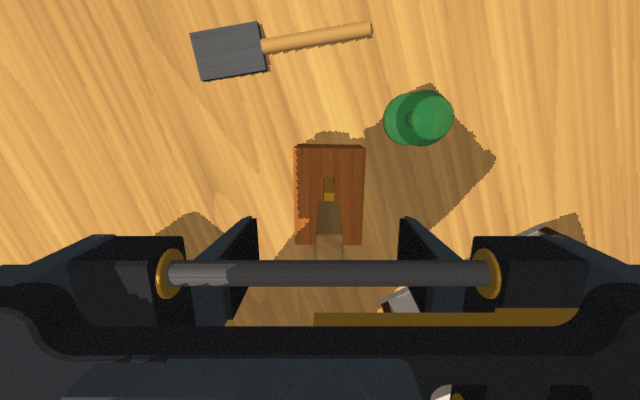

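Request:
{"name": "arm_command", "arguments": {"plan": [[[0, 0, 0, 0, 10], [0, 0, 0, 0, 10], [0, 0, 0, 0, 10], [0, 0, 0, 0, 10], [0, 0, 0, 0, 10], [0, 0, 0, 0, 10]]], "newtons": 40}}

```text
t: 3.75
eef_pos: [488.7, 292.6, 137.3]
tool_rot: [-0.0, 0.807, 0.591, -0.0]
wrist_force: [1.1, 0.4, 0.2]
grip_width: 33.9
```

Run:
```python
from h import *
st()
cv2.imwrite("pics/w3.png",bot.capture("wrist")[:,:,::-1])
```

```text
t 3.75 p [488.75 292.59 137.28] az -17.53 zax [-1.e-04 -1.e-04 -1.e+00] F [1.05 0.37 0.23] T [-0.06  0.1   0.04] g 33.89
```

View pics/w3.png

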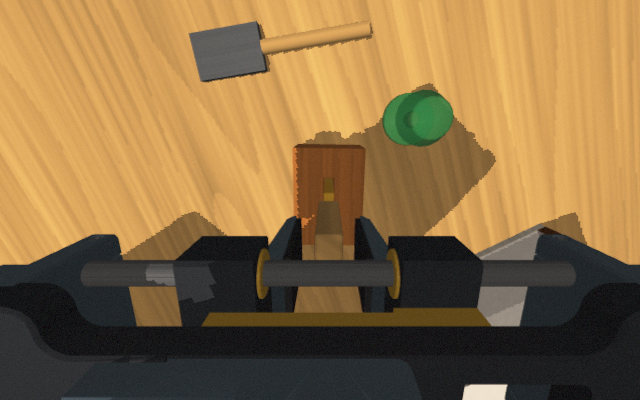

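Still closing (33.9 mm).

Request:
{"name": "arm_command", "arguments": {"plan": [[[0, 0, 0, 0, 10], [0, 0, 0, 0, 10], [0, 0, 0, 0, 10], [0, 0, 0, 0, 10], [0, 0, 0, 0, 10]]], "newtons": 40}}

```text
t: 4.42
eef_pos: [488.8, 292.6, 137.3]
tool_rot: [0.0, 0.807, 0.591, 0.0]
wrist_force: [-0.3, -0.4, -0.9]
grip_width: 15.4
```

Run:
```python
from h import *
s=st()
cv2.imwrite("pics/w4.png",bot.capture("wrist")[:,:,::-1])
crop("pics/w4.png",250,130,410,290,4,"pics/w4b.png")
c=cal("wrist",s)
for b in(0,14,-14): print(proj(c,pose(488.75,292.6,-17.5,[(0,b,184)])))
```

```text
t 4.425 p [488.79 292.61 137.32] az -17.53 zax [ 0. -0. -1.] F [-0.33 -0.42 -0.92] T [-0.13 -0.09 -0.01] g 15.39
[[329.67762044 259.45442106]]
[[329.70565424 236.22824646]]
[[329.65086122 281.62460152]]
```

View pics/w4b.png

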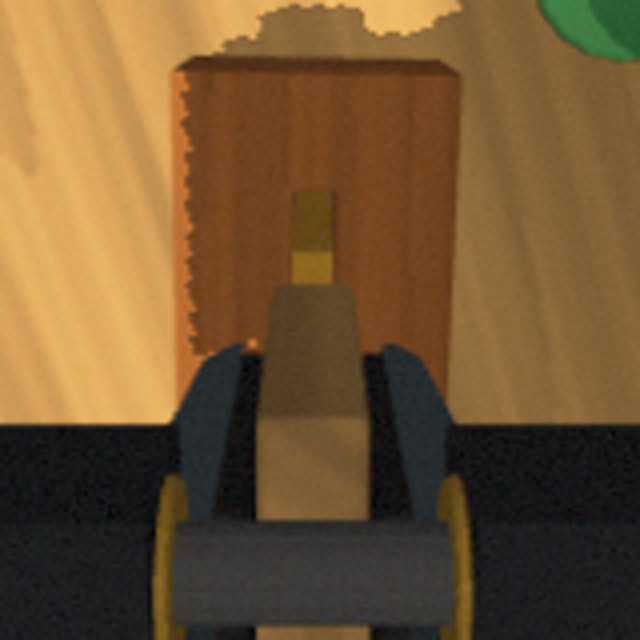

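Request:
{"name": "arm_command", "arguments": {"plan": [[[0, 0, -0.03, 0, 10], [0, 0, -0.08, 0, 10], [0, 0, -0.15, 0, 10], [0, 0, -0.23, 0, 10], [0, 0, -0.33, 0, 10], [0, 0, -0.45, 0, 10], [0, 0, -0.57, 0, 10], [0, 0, -0.63, 0, 10], [0, 0, -0.63, 0, 10]]]}}

```text
t: 5.6
eef_pos: [489.1, 292.8, 327.4]
tool_rot: [0.0, 0.807, 0.591, 0.001]
wrist_force: [-0.5, 0.2, -3.3]
grip_width: 15.8
```

Run:
```python
from h import *
upd([0,0,-.63,0]);s=st()
x,y,_=pose(637,29.7,11.3,[(-57,0,0)])[0]
delta(x,y,326.3,11.3)
```

```text
cmd [488.77250232104524, 292.5914680758374, 326.332, -17.53611991546649]
t 5.6 p [489.11 292.78 327.45] az -17.53 zax [ 0.0018  0.001  -1.    ] F [-0.51  0.16 -3.29] T [-0.06  0.08  0.02] g 15.8
row [-0.7783, 0.5687, 0.0001] spin -0.2516 dist 289.2
```

Request:
{"name": "arm_command", "arguments": {"plan": [[[-0.06, 0.04, 0, -0.02, 10], [-0.18, 0.13, 0, -0.06, 10], [-0.32, 0.23, 0, -0.11, 10], [-0.46, 0.34, 0, -0.16, 10], [-0.6, 0.44, 0, -0.21, 10], [-0.7, 0.51, 0, -0.24, 10], [-0.76, 0.555, 0, -0.252, 10], [-0.778, 0.569, 0, -0.252, 10], [-0.778, 0.569, 0, -0.252, 10], [-0.778, 0.569, 0, -0.252, 10]]]}}

```text
t: 6.85
eef_pos: [580.9, 19.4, 326.0]
tool_rot: [-0.0, 0.634, 0.774, -0.0]
wrist_force: [1.1, 0.2, -1.7]
grip_width: 15.7
```

Run:
```python
from h import *
upd([-.778,.569,0,-.252]);s=st()
for n in("side","top","wrist"):cv2.imwrite(f"pics/{n}5.png",bot.capture(n)[:,:,::-1])
crop("pics/top5.png",270,110,400,230,5,"pics/t5.png")
crop("pics/side5.png",270,80,410,250,4,"pics/s5.png")
```

```text
cmd [581.2145464594399, 18.60512083292258, 326.332, 11.340952959127002]
t 6.85 p [580.91  19.39 325.96] az 11.37 zax [-6.e-04  1.e-04 -1.e+00] F [ 1.07  0.2  -1.67] T [-0.04  0.06  0.01] g 15.66
```

View pics/wrist5.png

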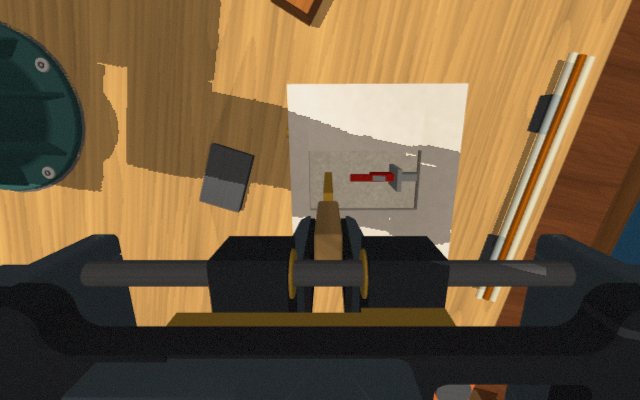

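View pics/t5.png

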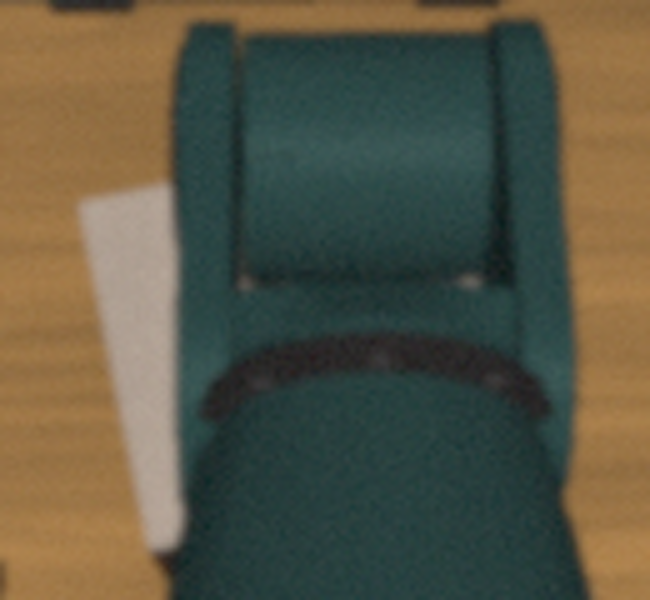

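View pics/s5.png

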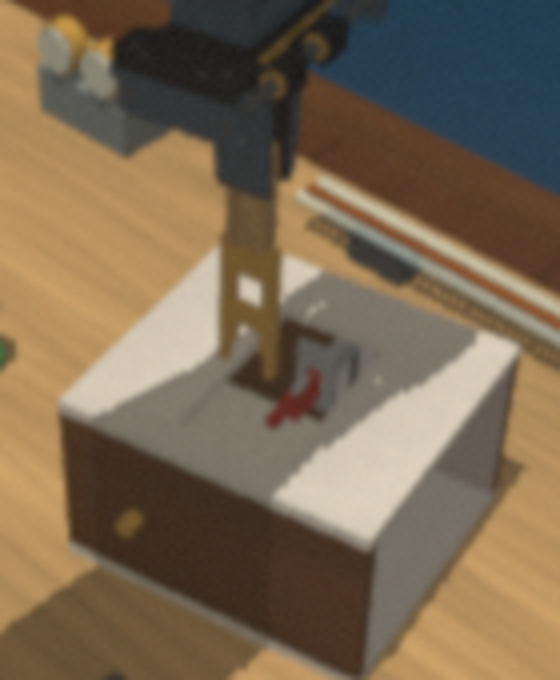

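Run:
```python
from h import *
crop("pics/wrist5.png",280,75,480,235,4,"pics/w5b.png")
```

```text
(no output)
```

View pics/w5b.png

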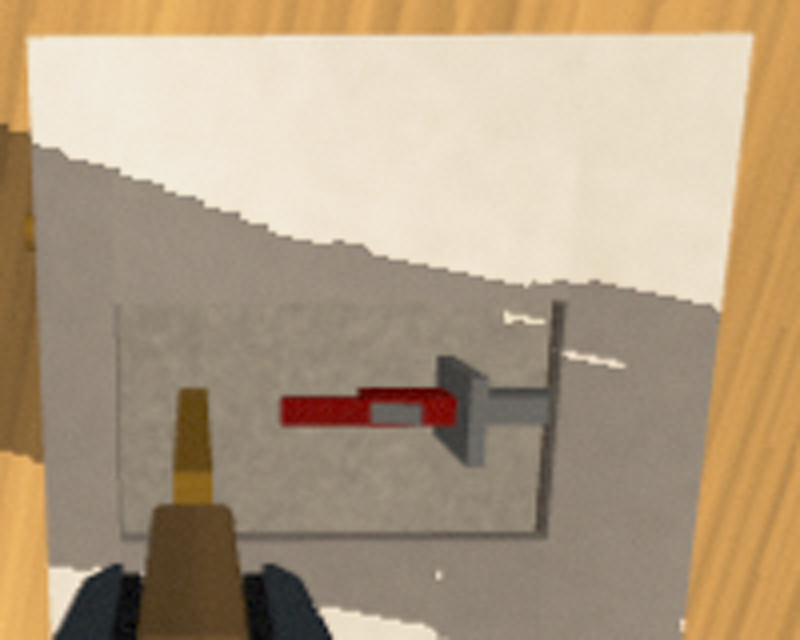

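Run:
```python
from h import *
s=dict(bot.read_state());s["eef_pos"]=np.array([580.91,19.39,325.96])
c=cal("wrist",s)
f=lambda l:(np.array(l)+.5)/4-.5+[280,75]
X,Y,_=axes(11.3)
def rel(l,z):
    P=onz(c,f(l),z);d=P-s["eef_pos"];a=np.radians(11.3);ex=np.array([np.cos(a),np.sin(a),0]);ey=np.array([-ex[1],ex[0],0])
    print(z,P.round(1).tolist(),"cab-rel",np.c_[d@ex,d@ey].round(1).tolist())
rel([(28,38),(752,34)],150)
rel([(117,303),(122,537),(565,300),(547,537)],150)
for z in(118,125,132):rel([(282,397),(282,425),(436,390),(458,425)],z)
# gauge handle top in hand z=tcp+47.. ; plate +y edge near foot
rel([(155,505),(233,505)],326+46.7)
```

```text
150 [[507.1, 127.0, 150.0], [721.6, 171.3, 150.0]] cab-rel [[-51.3, 120.0], [167.7, 121.4]]
150 [[547.8, 54.3, 150.0], [563.6, -22.7, 150.0], [688.6, 83.6, 150.0], [705.0, 5.8, 150.0]] cab-rel [[-25.6, 40.7], [-25.2, -37.8], [118.2, 41.8], [119.1, -37.6]]
118 [[610.0, 30.0, 118.0], [612.2, 20.0, 118.0], [663.2, 43.3, 118.0], [674.2, 32.5, 118.0]] cab-rel [[30.6, 4.7], [30.8, -5.5], [85.4, 7.3], [94.1, -5.4]]
125 [[609.2, 31.1, 125.0], [611.4, 21.3, 125.0], [661.5, 44.1, 125.0], [672.3, 33.6, 125.0]] cab-rel [[30.1, 5.9], [30.3, -4.1], [83.9, 8.4], [92.4, -4.0]]
132 [[608.4, 32.1, 132.0], [610.6, 22.6, 132.0], [659.8, 45.0, 132.0], [670.4, 34.6, 132.0]] cab-rel [[29.5, 7.1], [29.7, -2.7], [82.4, 9.6], [90.7, -2.6]]
372.7 [[568.0, 52.2, 372.7], [578.2, 54.2, 372.7]] cab-rel [[-6.2, 34.7], [4.1, 34.7]]
```

Run:
```python
from h import *
s=dict(st());s["eef_pos"]=np.array([580.91,19.39,325.96])
c=cal("wrist",s)
f=lambda l:(np.array(l)+.5)/4-.5+[280,75]
a=np.radians(11.37);ex=np.array([np.cos(a),np.sin(a),0]);ey=np.array([-ex[1],ex[0],0])
for l,z in(([(180,390),(208,390)],200.7),([(173,503),(212,503)],300.7),([(155,507),(233,507)],372.7)):
    d=onz(c,f(l),z)-s["eef_pos"];print(z,np.c_[d@ex,d@ey].round(1).tolist())
```

```text
t 7.0 p [581.09  19.28 326.31] az 11.39 zax [-0.  0. -1.] F [-0.75  0.73 -3.14] T [-0.05  0.07 -0.03] g 16.04
200.7 [[-4.8, 21.1], [3.1, 21.1]]
300.7 [[-5.1, 15.3], [2.6, 15.3]]
372.7 [[-6.2, 34.4], [4.2, 34.4]]
```

Request:
{"name": "arm_command", "arguments": {"plan": [[[0, 0, 0.04, 0, 10], [0, 0, 0.1, 0, 10], [0, 0, 0.17, 0, 10], [0, 0, 0.24, 0, 10], [0, 0, 0.31, 0, 10], [0, 0, 0.38, 0, 10], [0, 0, 0.44, 0, 10], [0, 0, 0.475, 0, 10], [0, 0, 0.475, 0, 10], [0, 0, 0.475, 0, 10], [0, 0, 0.475, 0, 10]]]}}

```text
t: 8.38
eef_pos: [581.7, 18.6, 184.6]
tool_rot: [0.0, 0.634, 0.774, 0.0]
wrist_force: [-0.3, -0.1, -2.0]
grip_width: 16.0
```

Run:
```python
from h import *
upd([0,0,.475,0]);s=st()
for n in("side","wrist"):cv2.imwrite(f"pics/{n}6.png",bot.capture(n)[:,:,::-1])
crop("pics/wrist6.png",260,60,460,210,4,"pics/w6.png")
crop("pics/side6.png",290,120,390,220,6,"pics/s6.png")
```

```text
cmd [581.2145464594399, 18.60512083292258, 183.832, 11.340952959127002]
t 8.375 p [581.69  18.62 184.56] az 11.34 zax [ 0.0012 -0.     -1.    ] F [-0.29 -0.1  -2.03] T [-0.09  0.05  0.04] g 15.98
```

View pics/w6.png

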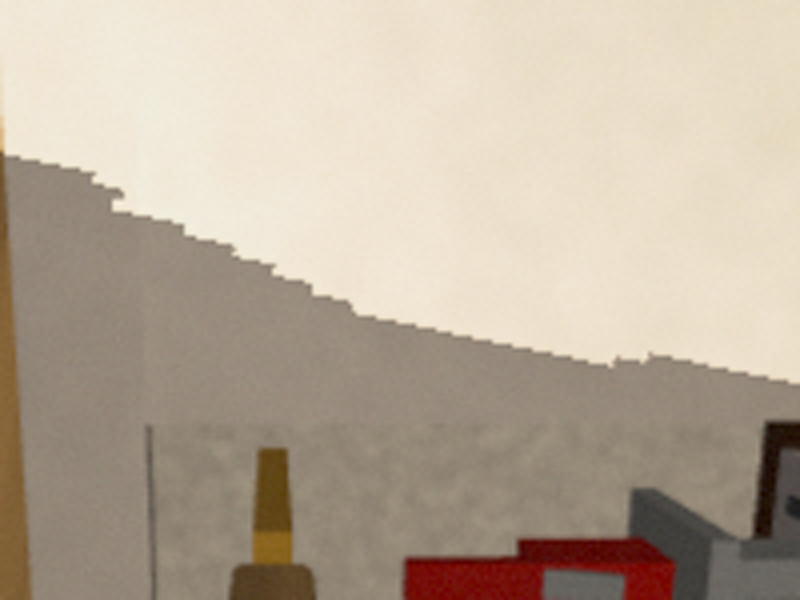

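View pics/s6.png

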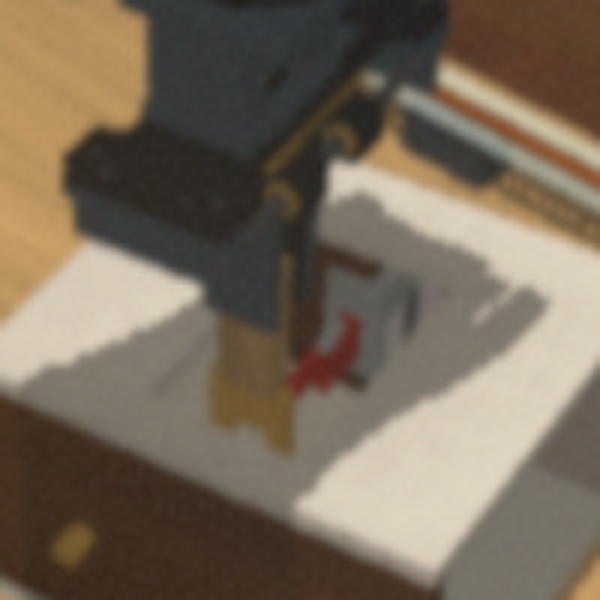

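Run:
```python
from h import *
st();crop("pics/wrist6.png",280,160,480,290,4,"pics/w6c.png")
```

```text
t 8.475 p [581.52  18.62 184.35] az 11.35 zax [ 8.e-04 -0.e+00 -1.e+00] F [-0.59 -0.11 -2.53] T [-0.12  0.07 -0.02] g 15.89
```

View pics/w6c.png

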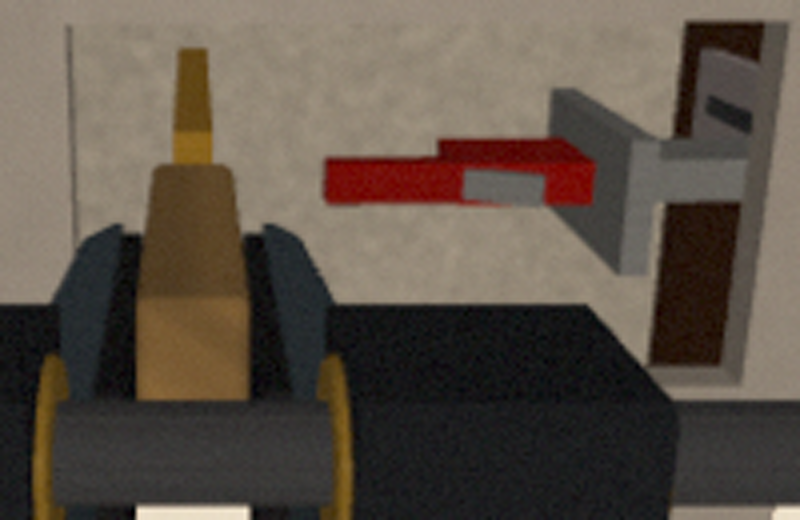

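Run:
```python
from h import *
s=dict(bot.read_state());s["eef_pos"]=np.array([581.6,18.62,184.45])
c=cal("wrist",s)
f=lambda l:(np.array(l)+.5)/4-.5+[280,160]
a=np.radians(11.35);ex=np.array([np.cos(a),np.sin(a),0]);ey=np.array([-ex[1],ex[0],0])
for z in(125,128,130,132):
    d=onz(c,f([(325,159),(323,204),(595,159),(595,204)]),z)-s["eef_pos"];print(z,np.c_[d@ex,d@ey].round(1).tolist())
d=onz(c,f([(180,48),(208,48)]),59)-s["eef_pos"];print("foot",np.c_[d@ex,d@ey].round(1).tolist())
d=onz(c,f([(136,296),(250,296)]),231.1)-s["eef_pos"];print("handletop",np.c_[d@ex,d@ey].round(1).tolist())
```

```text
125 [[29.2, 6.9], [29.1, -3.9], [91.2, 6.9], [92.2, -3.9]]
128 [[28.8, 7.7], [28.7, -3.0], [90.1, 7.7], [91.1, -3.0]]
130 [[28.6, 8.2], [28.5, -2.4], [89.3, 8.2], [90.3, -2.4]]
132 [[28.4, 8.8], [28.2, -1.7], [88.6, 8.8], [89.6, -1.7]]
foot [[-4.7, 21.6], [3.2, 21.6]]
handletop [[-8.9, 16.1], [6.6, 16.1]]
```

Request:
{"name": "arm_command", "arguments": {"plan": [[[0.003, 0.01, -0.005, 0, 10], [0.003, 0.03, -0.005, 0, 10], [0.003, 0.05, -0.005, 0, 10], [0.003, 0.065, -0.005, 0, 10], [0.003, 0.075, -0.005, 0, 10], [0.003, 0.083, -0.005, 0, 10], [0.003, 0.09, -0.005, 0, 10], [0.003, 0.09, -0.005, 0, 10]]]}}

```text
t: 9.48
eef_pos: [607.6, 24.8, 185.3]
tool_rot: [0.0, 0.634, 0.774, -0.0]
wrist_force: [-0.3, 0.1, -2.7]
grip_width: 15.7
```

Run:
```python
from h import *
upd([0.003,0.09,-0.005,0]);s=st()
for n in("side","wrist"):cv2.imwrite(f"pics/{n}7.png",bot.capture(n)[:,:,::-1])
crop("pics/wrist7.png",280,160,480,290,4,"pics/w7.png")
crop("pics/side7.png",290,120,390,220,6,"pics/s7.png")
```

```text
cmd [607.5103716836798, 24.797016808811776, 185.332, 11.340952959127002]
t 9.475 p [607.62  24.81 185.32] az 11.35 zax [ 0. -0. -1.] F [-0.26  0.1  -2.69] T [-0.14  0.08  0.01] g 15.68
```

View pics/w7.png

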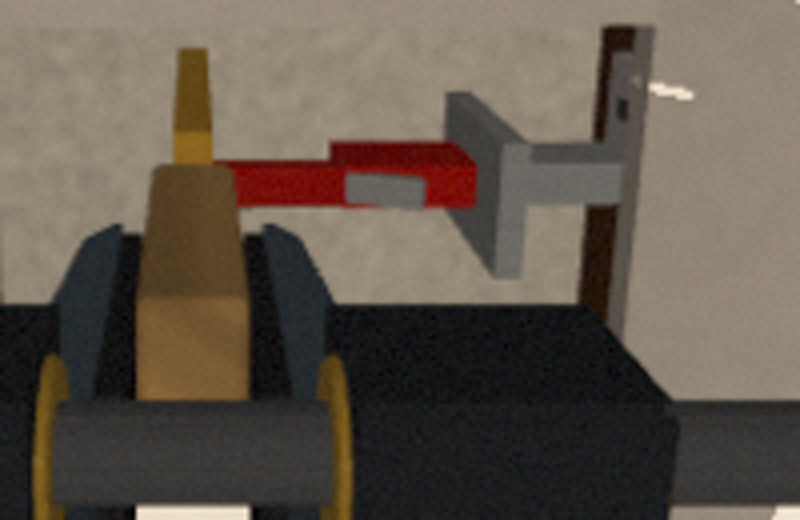

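View pics/s7.png

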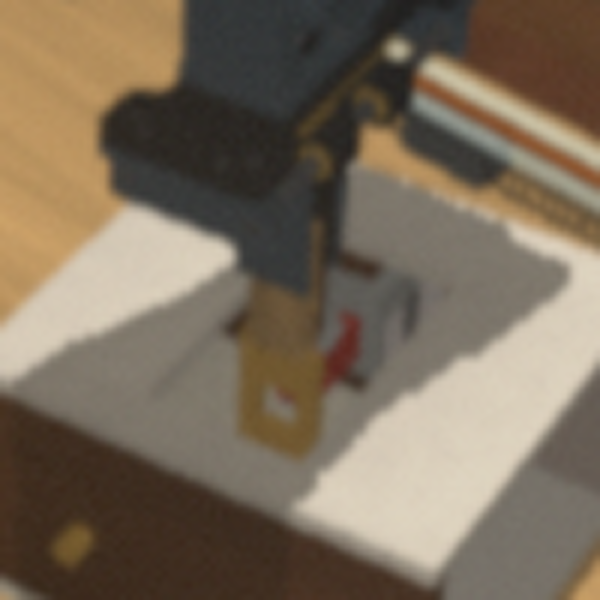

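Request:
{"name": "arm_command", "arguments": {"plan": [[[0, 0.01, 0, 0, 10], [0, 0.02, 0, 0, 10], [0, 0.03, 0, 0, 10], [0, 0.04, 0, 0, 10], [0, 0.05, 0, 0, 10], [0, 0.053, 0, 0, 10], [0, 0.053, 0, 0, 10]]]}}

```text
t: 10.45
eef_pos: [623.2, 28.0, 185.3]
tool_rot: [-0.0, 0.634, 0.774, -0.0]
wrist_force: [0.1, -0.5, -2.2]
grip_width: 15.4
```

Run:
```python
from h import *
upd([0,0.053,0,0]);s=st()
for n in("side","wrist"):cv2.imwrite(f"pics/{n}8.png",bot.capture(n)[:,:,::-1])
crop("pics/wrist8.png",280,160,480,290,4,"pics/w8.png")
crop("pics/side8.png",290,120,390,220,6,"pics/s8.png")
```

```text
cmd [623.0999138935441, 27.923704143173268, 185.332, 11.340952959127002]
t 10.45 p [623.15  27.95 185.31] az 11.35 zax [-0.  0. -1.] F [ 0.14 -0.48 -2.21] T [-0.04  0.05 -0.05] g 15.44
```

View pics/w8.png

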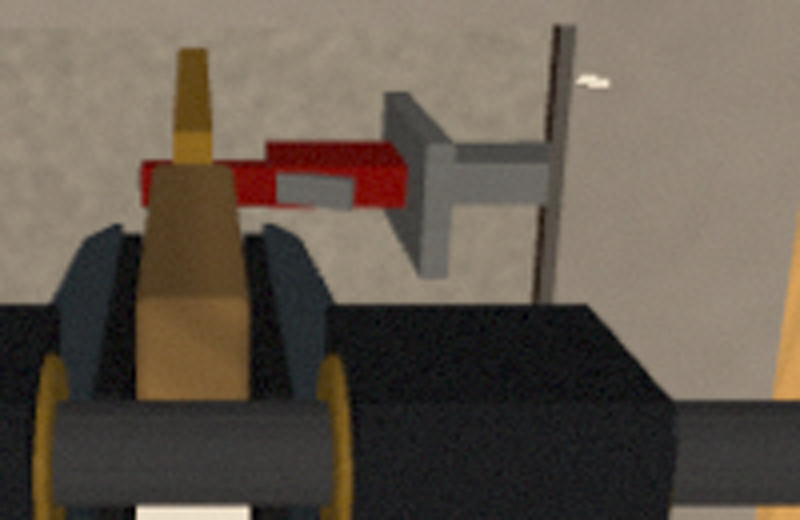

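View pics/s8.png

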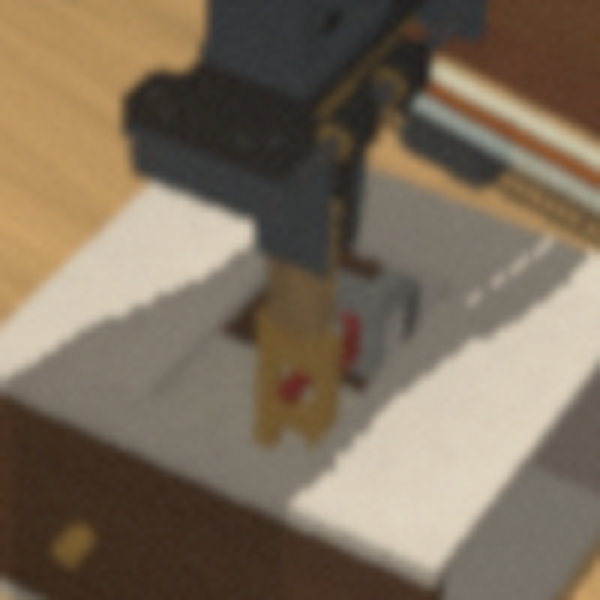

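Request:
{"name": "arm_command", "arguments": {"plan": [[[0, 0, 0.003, 0, 10], [0, 0, 0.006, 0, 10], [0, 0, 0.008, 0, 10], [0, 0, 0.01, 0, 10], [0, 0, 0.01, 0, 10]]]}}

```text
t: 11.18
eef_pos: [623.1, 27.9, 182.3]
tool_rot: [-0.0, 0.634, 0.774, -0.0]
wrist_force: [0.2, -0.7, -0.7]
grip_width: 15.6
```

Run:
```python
from h import *
upd([0,0,0.01,0]);s=st()
```

```text
cmd [623.0999138935441, 27.923704143173268, 182.332, 11.340952959127002]
t 11.175 p [623.12  27.94 182.26] az 11.34 zax [-1.e-04 -0.e+00 -1.e+00] F [ 0.21 -0.67 -0.73] T [-0.08  0.04  0.03] g 15.58
```

Request:
{"name": "arm_command", "arguments": {"plan": [[[0, 0, 0.001, 0, 10], [0, 0, 0.002, 0, 10], [0, 0, 0.003, 0, 10], [0, 0, 0.003, 0, 10]]]}}

```text
t: 11.68
eef_pos: [623.1, 27.9, 181.4]
tool_rot: [-0.0, 0.634, 0.774, -0.0]
wrist_force: [-0.1, 1.2, -1.7]
grip_width: 15.7
```

Run:
```python
from h import *
upd([0,0,0.003,0]);s=st()
```

```text
cmd [623.0999138935441, 27.923704143173268, 181.432, 11.340952959127002]
t 11.675 p [623.12  27.93 181.41] az 11.34 zax [-0. -0. -1.] F [-0.11  1.19 -1.7 ] T [-0.07  0.03 -0.04] g 15.73
```

Request:
{"name": "arm_command", "arguments": {"plan": [[[0, 0, 0.001, 0, 10], [0, 0, 0.002, 0, 10], [0, 0, 0.002, 0, 10]]]}}

```text
t: 12.05
eef_pos: [623.1, 28.0, 180.8]
tool_rot: [-0.0, 0.634, 0.774, -0.0]
wrist_force: [1.3, -0.2, -2.1]
grip_width: 15.8
```

Request:
{"name": "arm_command", "arguments": {"plan": [[[0, 0, 0.001, 0, 10], [0, 0, 0.002, 0, 10], [0, 0, 0.002, 0, 10]]]}}

```text
t: 12.42
eef_pos: [623.1, 28.0, 180.2]
tool_rot: [-0.0, 0.634, 0.774, -0.0]
wrist_force: [-0.5, 0.4, -2.3]
grip_width: 16.0
```

Run:
```python
from h import *
upd([0,0,0.004,0]);s=st()
```

```text
cmd [623.0999138935441, 27.923704143173268, 180.232, 11.340952959127002]
t 12.425 p [623.11  27.95 180.18] az 11.34 zax [-1.e-04  0.e+00 -1.e+00] F [-0.45  0.35 -2.26] T [-0.04  0.03  0.01] g 16.02
```

Request:
{"name": "arm_command", "arguments": {"plan": [[[0, 0, 0.001, 0, 10], [0, 0, 0.002, 0, 10], [0, 0, 0.002, 0, 10]]]}}

```text
t: 12.8
eef_pos: [623.1, 28.0, 179.6]
tool_rot: [-0.0, 0.634, 0.774, -0.0]
wrist_force: [0.3, -0.7, -1.4]
grip_width: 15.5
```

Request:
{"name": "arm_command", "arguments": {"plan": [[[0, 0, 0.001, 0, 10], [0, 0, 0.002, 0, 10], [0, 0, 0.002, 0, 10]]]}}

```text
t: 13.18
eef_pos: [623.2, 27.9, 179.1]
tool_rot: [0.0, 0.634, 0.774, 0.0]
wrist_force: [-0.7, -0.2, -0.9]
grip_width: 15.5
```

Request:
{"name": "arm_command", "arguments": {"plan": [[[0, 0, 0.001, 0, 10], [0, 0, 0.002, 0, 10], [0, 0, 0.002, 0, 10]]]}}

```text
t: 13.55
eef_pos: [623.3, 27.9, 178.9]
tool_rot: [0.0, 0.634, 0.774, 0.0]
wrist_force: [-2.8, -0.5, 5.8]
grip_width: 16.2
```

Run:
```python
from h import *
upd([0,0,0.006,0]);s=st()
```

```text
cmd [623.0999138935441, 27.923704143173268, 178.432, 11.340952959127002]
t 13.55 p [623.31  27.94 178.95] az 11.34 zax [ 3.e-04 -0.e+00 -1.e+00] F [-2.82 -0.5   5.79] T [-0.1   0.65 -0.02] g 16.21
```

Request:
{"name": "arm_command", "arguments": {"plan": [[[0, 0, -0.0012, 0, 10], [0, 0, -0.0012, 0, 10], [0, 0, -0.0012, 0, 10]]]}}

```text
t: 13.92
eef_pos: [623.3, 27.9, 179.0]
tool_rot: [0.0, 0.634, 0.774, 0.0]
wrist_force: [-1.4, 0.8, 4.9]
grip_width: 15.5
```

Run:
```python
from h import *
upd([0,0,-0.0012,0]);s=st()
for n in("side","wrist"):cv2.imwrite(f"pics/{n}9.png",bot.capture(n)[:,:,::-1])
crop("pics/wrist9.png",280,160,480,290,4,"pics/w9.png")
crop("pics/side9.png",290,120,390,220,6,"pics/s9.png")
c=cal("wrist",s)
f=lambda l:(np.array(l)+.5)/4-.5+[280,160]
a=np.radians(11.35);ex=np.array([np.cos(a),np.sin(a),0]);ey=np.array([-ex[1],ex[0],0])
s2=dict(s);s2["eef_pos"]=np.array([623.15,27.95,185.31]);c=cal("wrist",s2)
d=onz(c,f([(141,160),(141,206),(406,206),(408,160)]),129.7)-s2["eef_pos"];print(np.c_[d@ex,d@ey].round(1).tolist())
```

```text
cmd [623.0999138935441, 27.923704143173268, 178.792, 11.340952959127002]
t 13.925 p [623.26  27.93 178.97] az 11.34 zax [ 2.e-04  0.e+00 -1.e+00] F [-1.43  0.78  4.91] T [-0.06  0.44  0.04] g 15.53
[[-12.9, 7.7], [-13.0, -3.2], [47.6, -3.2], [47.5, 7.7]]
```

View pics/w9.png

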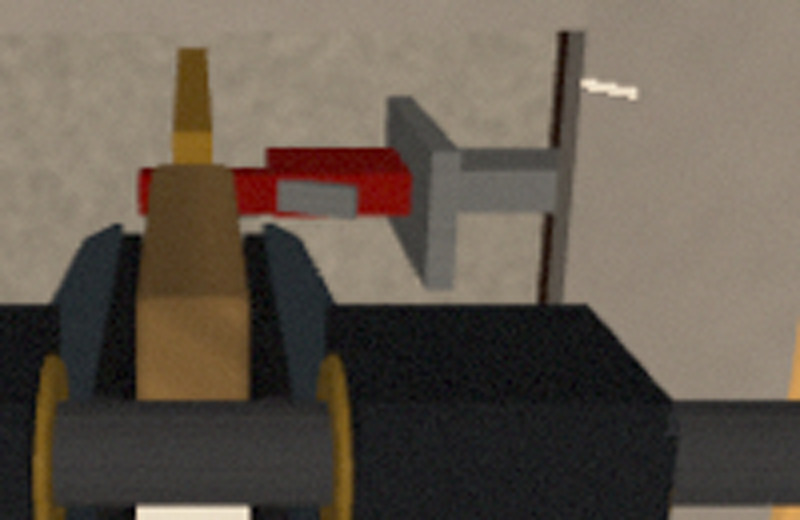

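View pics/s9.png

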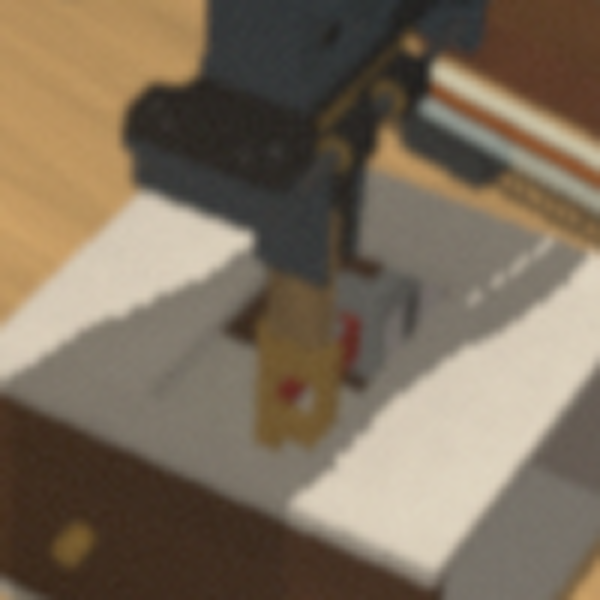

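Request:
{"name": "arm_command", "arguments": {"plan": [[[0, 0.005, -0.0005, 0, 10], [0, 0.012, -0.0005, 0, 10], [0, 0.02, -0.0005, 0, 10], [0, 0.028, -0.0005, 0, 10], [0, 0.036, -0.0005, 0, 10], [0, 0.044, -0.0005, 0, 10], [0, 0.052, -0.0005, 0, 10], [0, 0.052, -0.0005, 0, 10]]]}}

```text
t: 15.02
eef_pos: [637.8, 30.9, 178.9]
tool_rot: [-0.001, 0.634, 0.774, -0.001]
wrist_force: [-6.5, -2.3, 8.7]
grip_width: 15.4
```

Run:
```python
from h import *
upd([0,0.052,-0.0005,0]);s=st()
for n in("side","wrist"):cv2.imwrite(f"pics/{n}10.png",bot.capture(n)[:,:,::-1])
crop("pics/wrist10.png",280,160,480,290,4,"pics/w10.png")
crop("pics/side10.png",290,120,390,220,6,"pics/s10.png")
st()
```

```text
cmd [638.395313797562, 30.99139737688643, 178.942, 11.340952959127002]
t 15.025 p [637.76  30.88 178.95] az 11.35 zax [-2.e-03 -3.e-04 -1.e+00] F [-6.52 -2.29  8.68] T [-0.42  1.69  0.01] g 15.37
t 15.125 p [637.76  30.88 178.95] az 11.35 zax [-1.8e-03 -3.0e-04 -1.0e+00] F [-6.63 -0.52  8.62] T [-0.37  1.74 -0.03] g 16.04
```

View pics/w10.png

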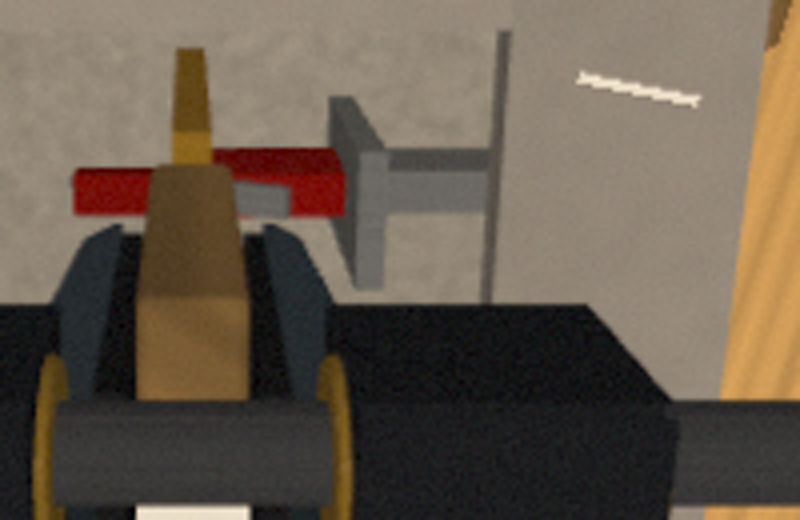

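View pics/s10.png

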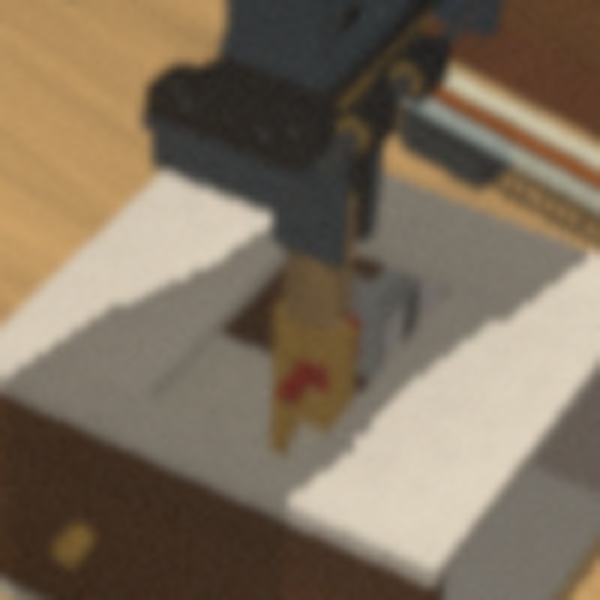

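Request:
{"name": "arm_command", "arguments": {"plan": [[[0, 0.003, -0.0007, 0, 10], [0, 0.01, -0.0007, 0, 10], [0, 0.018, -0.0007, 0, 10], [0, 0.026, -0.0007, 0, 10], [0, 0.034, -0.0007, 0, 10], [0, 0.04, -0.0007, 0, 10], [0, 0.04, -0.0007, 0, 10]]]}}

```text
t: 16.0
eef_pos: [649.6, 33.3, 179.0]
tool_rot: [-0.001, 0.634, 0.774, -0.001]
wrist_force: [-5.9, -1.2, 5.8]
grip_width: 16.2
```

Run:
```python
from h import *
upd([0,0.04,-0.0007,0]);s=st()
```

```text
cmd [650.161006031422, 33.35116140281963, 179.15200000000002, 11.340952959127002]
t 16.0 p [649.6   33.25 179.  ] az 11.35 zax [-1.7e-03 -3.0e-04 -1.0e+00] F [-5.89 -1.18  5.8 ] T [-0.32  1.38  0.05] g 16.17
```

Request:
{"name": "arm_command", "arguments": {"plan": [[[0, 0.005, 0, 0, 10], [0, 0.012, 0, 0, 10], [0, 0.018, 0, 0, 10], [0, 0.024, 0, 0, 10], [0, 0.03, 0, 0, 10], [0, 0.036, 0, 0, 10], [0, 0.041, 0, 0, 10], [0, 0.045, 0, 0, 10], [0, 0.048, 0, 0, 10], [0, 0.048, 0, 0, 10]]]}}

```text
t: 17.25
eef_pos: [663.7, 36.1, 179.0]
tool_rot: [-0.001, 0.634, 0.774, -0.001]
wrist_force: [-5.4, -0.8, 5.8]
grip_width: 15.6
```

Run:
```python
from h import *
upd([0,0.048,0,0]);s=st()
for n in("side","wrist"):cv2.imwrite(f"pics/{n}11.png",bot.capture(n)[:,:,::-1])
crop("pics/wrist11.png",280,160,480,290,4,"pics/w11.png")
crop("pics/side11.png",290,120,390,220,6,"pics/s11.png")
st()
```

```text
cmd [664.2798367120538, 36.18287823393947, 179.15200000000002, 11.340952959127002]
t 17.25 p [663.73  36.1  179.01] az 11.35 zax [-1.6e-03 -2.0e-04 -1.0e+00] F [-5.36 -0.76  5.82] T [-0.3   1.37  0.02] g 15.58
t 17.35 p [663.69  36.12 178.97] az 11.35 zax [-1.6e-03 -2.0e-04 -1.0e+00] F [-5.2  -1.08  5.44] T [-0.34  1.28 -0.01] g 15.82
```

View pics/w11.png

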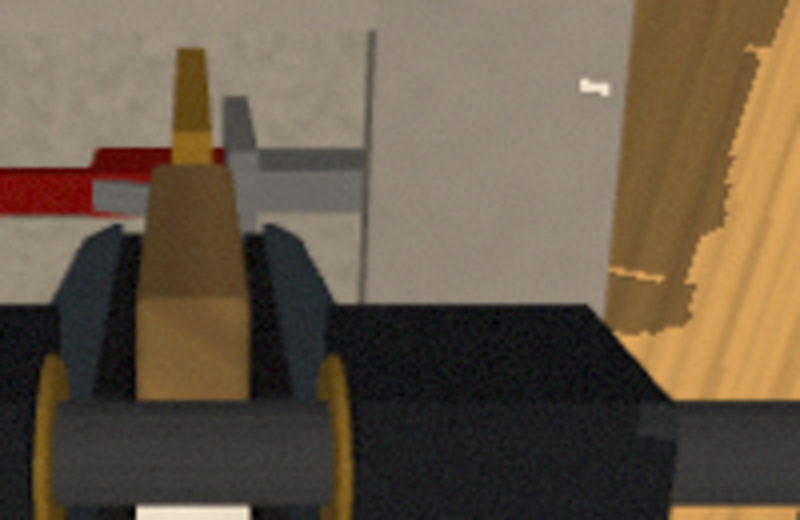

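View pics/s11.png

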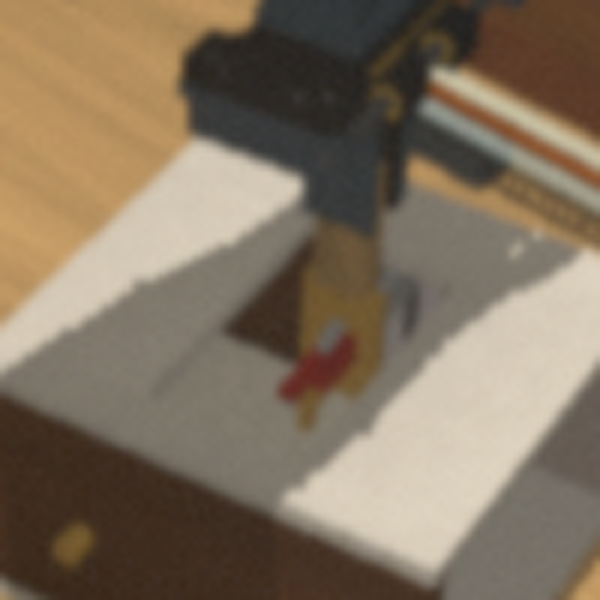

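Request:
{"name": "arm_command", "arguments": {"plan": [[[0, 0.002, 0, 0, 10], [0, 0.004, 0, 0, 10], [0, 0.004, 0, 0, 10]]]}}

```text
t: 17.73
eef_pos: [664.7, 36.3, 179.0]
tool_rot: [-0.001, 0.634, 0.774, -0.001]
wrist_force: [-5.1, -0.6, 5.9]
grip_width: 15.6
```

Run:
```python
from h import *
upd([0,0.004,0,0]);s=st();st()
```

```text
cmd [665.4564059354398, 36.41885463653279, 179.15200000000002, 11.340952959127002]
t 17.725 p [664.69  36.31 178.95] az 11.35 zax [-2.1e-03 -3.0e-04 -1.0e+00] F [-5.06 -0.65  5.92] T [-0.46  1.57  0.02] g 15.64
t 17.725 p [664.69  36.31 178.95] az 11.35 zax [-2.1e-03 -3.0e-04 -1.0e+00] F [-5.06 -0.65  5.92] T [-0.46  1.57  0.02] g 15.64
```

Request:
{"name": "arm_command", "arguments": {"plan": [[[0, 0.001, 0, 0, 10], [0, 0.003, 0, 0, 10], [0, 0.003, 0, 0, 10]]]}}

```text
t: 18.1
eef_pos: [665.7, 36.5, 179.0]
tool_rot: [-0.001, 0.634, 0.774, -0.001]
wrist_force: [-6.0, -1.2, 6.7]
grip_width: 16.0
```

Run:
```python
from h import *
upd([0,0.003,0,0]);s=st()
for n in("side","wrist"):cv2.imwrite(f"pics/{n}12.png",bot.capture(n)[:,:,::-1])
crop("pics/side12.png",315,150,375,200,10,"pics/s12.png")
crop("pics/wrist12.png",280,180,360,240,8,"pics/w12.png")
```

```text
cmd [666.3388328529793, 36.59583693847778, 179.15200000000002, 11.340952959127002]
t 18.1 p [665.66  36.49 178.97] az 11.35 zax [-1.8e-03 -3.0e-04 -1.0e+00] F [-5.99 -1.19  6.65] T [-0.34  1.48  0.03] g 16.0
```

View pics/s12.png

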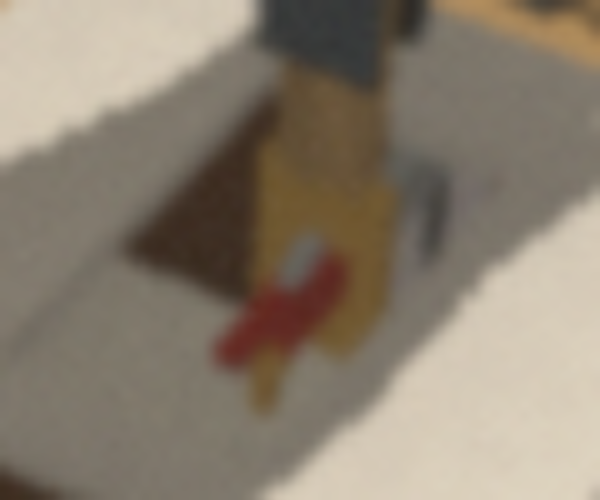

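View pics/w12.png

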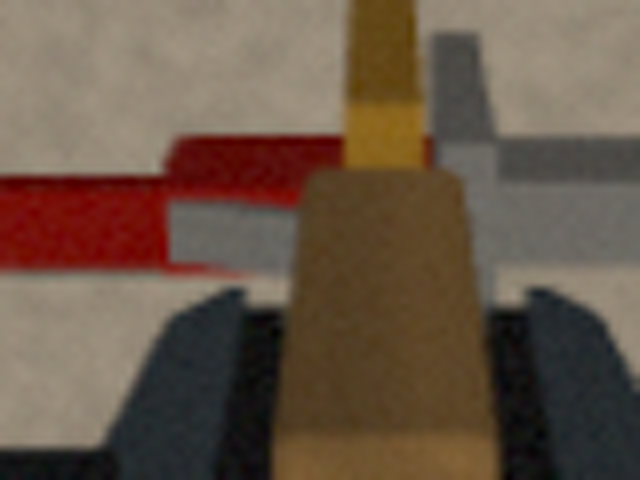

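Request:
{"name": "arm_command", "arguments": {"plan": [[[0, 0, -0.001, 0, 10], [0, 0, -0.002, 0, 10], [0, 0, -0.002, 0, 10]]]}}

```text
t: 18.58
eef_pos: [666.4, 36.7, 179.5]
tool_rot: [-0.0, 0.634, 0.774, -0.0]
wrist_force: [0.4, -0.1, -2.3]
grip_width: 15.7
```

Run:
```python
from h import *
upd([0,0,-0.002,0]);s=st()
```

```text
cmd [666.3388328529793, 36.59583693847778, 179.752, 11.340952959127002]
t 18.575 p [666.36  36.66 179.48] az 11.34 zax [-1.e-04  0.e+00 -1.e+00] F [ 0.42 -0.09 -2.3 ] T [-0.11  0.06  0.01] g 15.66
```

Request:
{"name": "arm_command", "arguments": {"plan": [[[0, -0.002, 0, 0, 10], [0, -0.004, 0, 0, 10], [0, -0.004, 0.0005, 0, 10], [0, -0.004, 0.0012, 0, 10], [0, -0.004, 0.0012, 0, 10]]]}}

```text
t: 19.2
eef_pos: [665.2, 36.4, 179.4]
tool_rot: [0.0, 0.634, 0.774, -0.0]
wrist_force: [-0.1, -0.4, -2.0]
grip_width: 15.7
```

Run:
```python
from h import *
upd([0,-0.004,0.0012,0]);s=st()
for n in("side","wrist"):cv2.imwrite(f"pics/{n}13.png",bot.capture(n)[:,:,::-1])
crop("pics/side13.png",315,150,375,200,10,"pics/s13.png")
crop("pics/wrist13.png",280,180,360,240,8,"pics/w13.png")
```

```text
cmd [665.1622636295933, 36.35986053588446, 179.392, 11.340952959127002]
t 19.2 p [665.22  36.38 179.4 ] az 11.34 zax [-0. -0. -1.] F [-0.13 -0.35 -1.98] T [-0.11  0.03  0.01] g 15.74
```

View pics/s13.png

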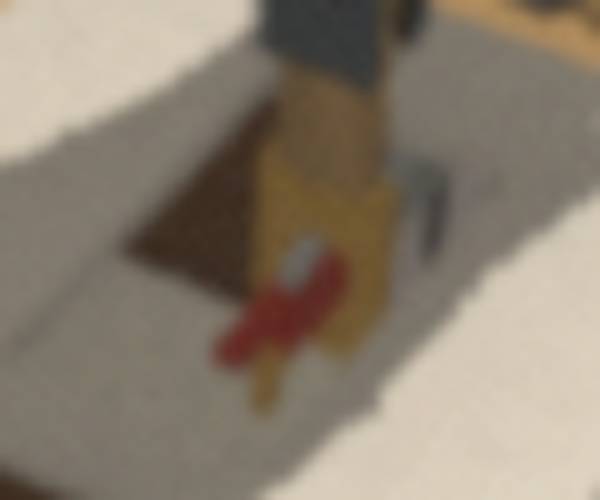

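View pics/w13.png

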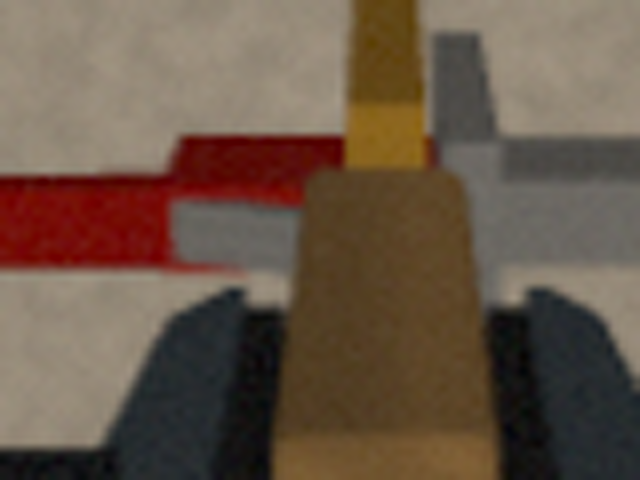

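Request:
{"name": "arm_command", "arguments": {"plan": [[[0, 0, 0.0007, 0, 10], [0, 0, 0.0013, 0, 10], [0, 0, 0.0013, 0, 10], [0, 0, 0.0013, 0, 10]]]}}

```text
t: 19.8
eef_pos: [665.2, 36.4, 179.0]
tool_rot: [0.0, 0.634, 0.774, 0.0]
wrist_force: [-0.8, -0.7, -2.1]
grip_width: 15.7
```

Run:
```python
from h import *
upd([0,0,0.0013,0]);s=st()
```

```text
cmd [665.1622636295933, 36.35986053588446, 179.002, 11.340952959127002]
t 19.8 p [665.21  36.39 179.04] az 11.34 zax [ 0.  0. -1.] F [-0.75 -0.71 -2.15] T [-0.05  0.09 -0.05] g 15.66
```

Request:
{"name": "arm_command", "arguments": {"plan": [[[0, 0, 0.0005, 0, 10], [0, 0, 0.001, 0, 10], [0, 0, 0.001, 0, 10]]]}}

```text
t: 20.18
eef_pos: [665.3, 36.4, 179.0]
tool_rot: [0.0, 0.634, 0.774, 0.0]
wrist_force: [-2.5, 0.0, 4.4]
grip_width: 15.8
```

Run:
```python
from h import *
upd([0,0,0.001,0]);s=st()
```

```text
cmd [665.1622636295933, 36.35986053588446, 178.702, 11.340952959127002]
t 20.175 p [665.32  36.4  179.  ] az 11.35 zax [ 2.e-04  0.e+00 -1.e+00] F [-2.5   0.02  4.44] T [-0.08  0.62  0.04] g 15.82
```

Request:
{"name": "arm_command", "arguments": {"plan": [[[0, 0, -0.0007, 0, 10], [0, 0, -0.0007, 0, 16], [0, 0, -0.0007, 0, 18], [0, 0, -0.0007, 0, 22], [0, 0, -0.0007, 0, 28], [0, 0, -0.0007, 0, 40], [0, 0, -0.0007, 0, 40], [0, 0, -0.0007, 0, 40]]]}}

```text
t: 21.18
eef_pos: [665.2, 36.4, 178.9]
tool_rot: [0.0, 0.634, 0.774, 0.0]
wrist_force: [-0.5, 0.5, 1.0]
grip_width: 40.0
```

Run:
```python
from h import *
upd([0,0,-0.0007,0]);s=st()
for n in("side","wrist"):cv2.imwrite(f"pics/{n}14.png",bot.capture(n)[:,:,::-1])
crop("pics/side14.png",315,140,375,200,10,"pics/s14.png")
crop("pics/wrist14.png",280,180,360,240,8,"pics/w14.png")
```

```text
cmd [665.1622636295933, 36.35986053588446, 178.912, 11.340952959127002]
t 21.175 p [665.19  36.4  178.91] az 11.35 zax [ 0.  0. -1.] F [-0.54  0.5   0.99] T [-0.1   0.06  0.  ] g 40.02
```

View pics/s14.png

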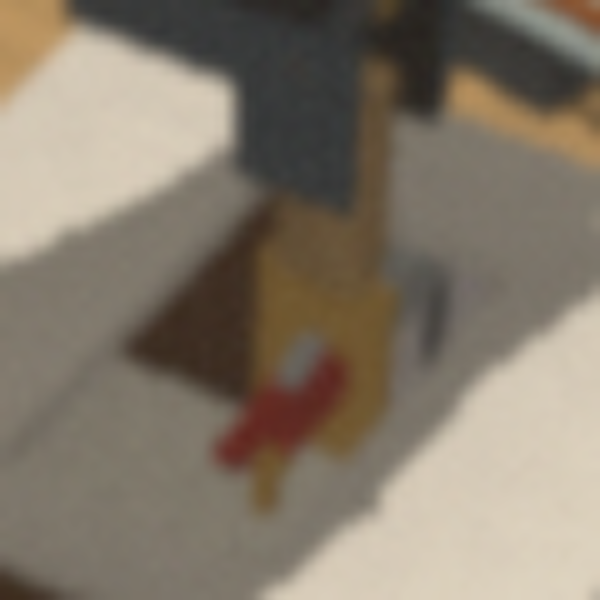

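View pics/w14.png

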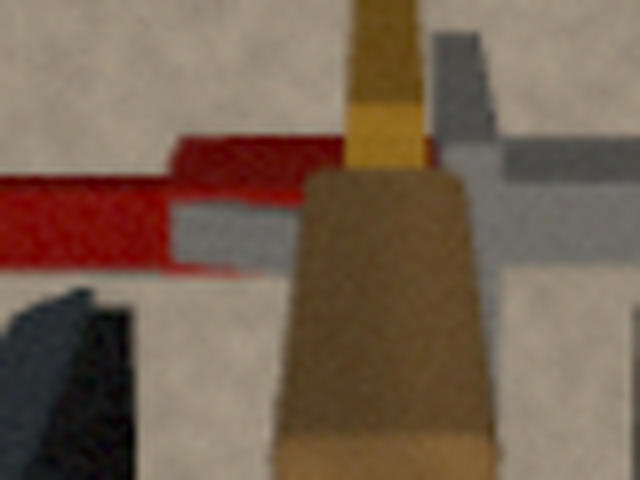

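Request:
{"name": "arm_command", "arguments": {"plan": [[[0, 0, -0.02, 0, 50], [0, 0, -0.06, 0, 50], [0, 0, -0.12, 0, 50], [0, 0, -0.2, 0, 50], [0, 0, -0.28, 0, 50], [0, 0, -0.36, 0, 50], [0, 0, -0.44, 0, 50], [0, 0, -0.5, 0, 50], [0, 0, -0.5, 0, 50], [0, 0, -0.5, 0, 50]]]}}

```text
t: 22.52
eef_pos: [664.8, 36.3, 328.1]
tool_rot: [-0.0, 0.634, 0.774, -0.0]
wrist_force: [0.6, -0.7, -0.3]
grip_width: 50.0
```

Run:
```python
from h import *
upd([0,0,-0.5,0]);s=st()
for n in("side","wrist","top"):cv2.imwrite(f"pics/{n}15.png",bot.capture(n)[:,:,::-1])
crop("pics/side15.png",285,120,385,210,6,"pics/s15.png")
crop("pics/wrist15.png",260,120,400,240,5,"pics/w15.png")
```

```text
cmd [665.1622636295933, 36.35986053588446, 328.91200000000003, 11.340952959127002]
t 22.525 p [664.81  36.34 328.15] az 11.34 zax [-0.001 -0.    -1.   ] F [ 0.55 -0.65 -0.27] T [-0.05  0.07  0.04] g 50.0
```

View pics/s15.png

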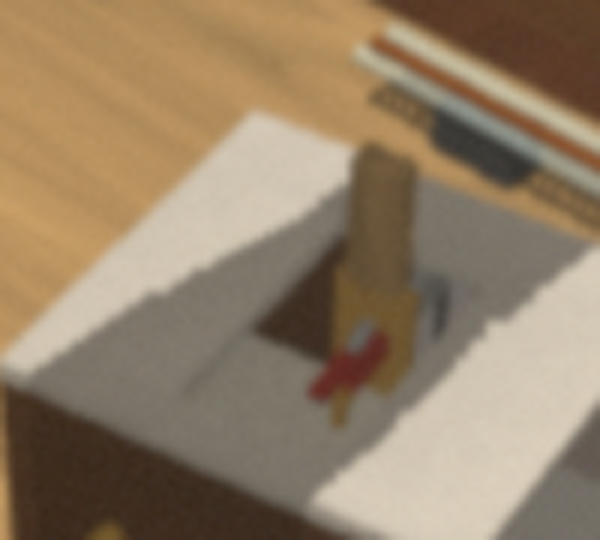

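View pics/w15.png

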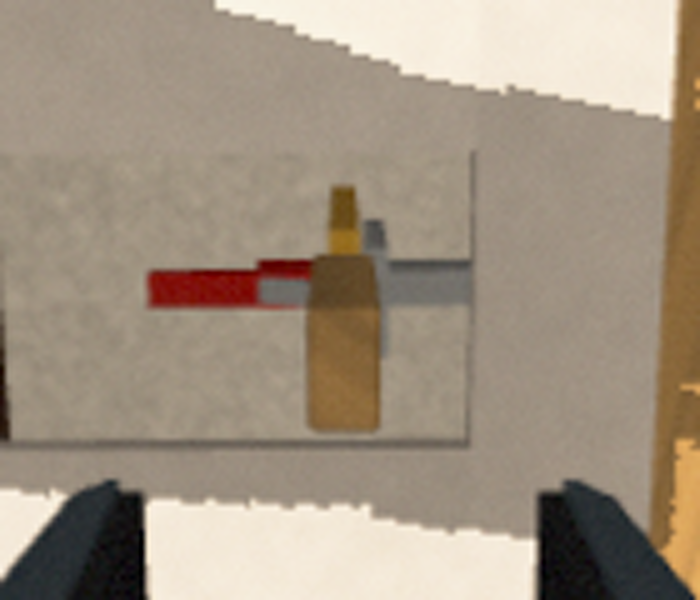

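View pics/side15.png

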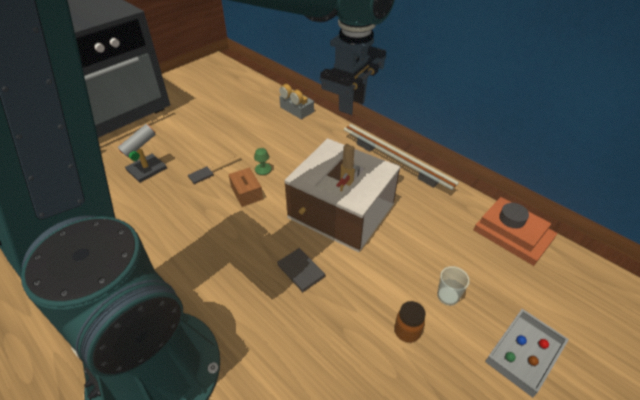

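Request:
{"name": "arm_command", "arguments": {"plan": [[[0.0, -0.05, 0, 0, 50], [0, -0.15, 0, 0, 50], [0, -0.27, 0, 0, 50], [0, -0.4, 0, 0, 50], [0, -0.48, 0, 0, 50], [0, -0.5, 0, 0, 50], [0, -0.5, 0, 0, 50], [0, -0.5, 0, 0, 50]]]}}

```text
t: 23.68
eef_pos: [518.7, 7.0, 328.8]
tool_rot: [-0.0, 0.634, 0.774, -0.0]
wrist_force: [1.2, -0.4, 0.1]
grip_width: 49.9
```

Run:
```python
from h import *
upd([0,-0.5,0,0]);s=st()
for n in("wrist","top"):cv2.imwrite(f"pics/{n}16.png",bot.capture(n)[:,:,::-1])
im=cv2.imread("pics/wrist16.png")
crop("pics/wrist16.png",380,130,480,230,7,"pics/w16.png")
```

```text
cmd [518.0911107063444, 6.862810211719442, 328.91200000000003, 11.340952959127002]
t 23.675 p [518.67   6.97 328.83] az 11.35 zax [-0. -0. -1.] F [ 1.21 -0.4   0.13] T [-0.08  0.06 -0.03] g 49.85
```

View pics/w16.png

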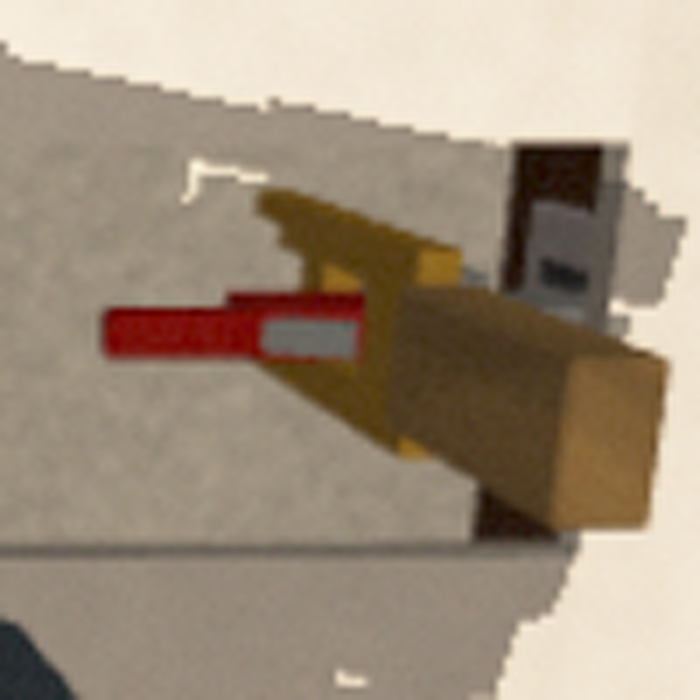

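View pics/top16.png

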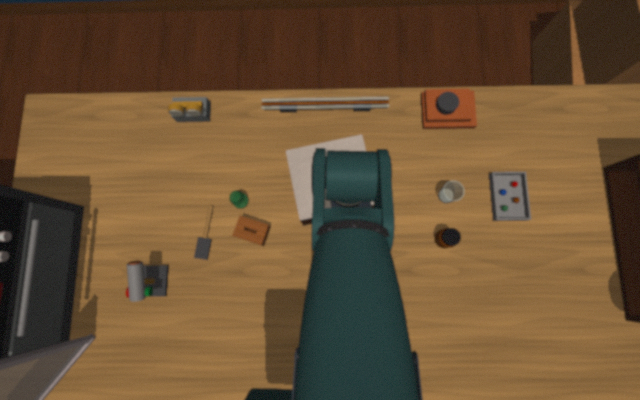

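Run:
```python
from h import *
st();print(bot.job_done())
```

```text
t 23.775 p [518.61   6.96 328.75] az 11.35 zax [-3.e-04 -0.e+00 -1.e+00] F [ 0.31  0.41 -0.78] T [-0.09  0.01  0.02] g 50.17
the job is handed in; nothing more can be done
None
```

The rod gauge is hanging upright on the red hook, seated between the tongue and the stop plate. I let go of it and handed the job in at 23.8 s of the allowed 67 s; no verdict was reported.

**How it went**
- I gripped the gauge by its handle at 40 N, lifted it straight out of the rest block, and lowered it through the opening with roughly 20 mm to spare on each side.
- I put the eye over the nose and lowered it about 14 mm behind the tip, in front of the tongue. It touched at a hook height of about 129.7 mm, close to the 130–131 mm I had estimated from the wrist camera.
- I slid it back about 42 mm. In the readings between steps, the outside force stayed at or below about 11 N.

**Last checks**
- **Tongue snapped up:** with the gauge raised 0.5 mm off the hook, the side push dropped to zero and only its own weight (about 2.2 N) remained, so the tongue no longer pressed on the plate. The final wrist picture shows the whole tongue free in front of the plate.
- **Seat position:** that picture puts the plate's middle about 53.6 mm from the nose tip; the seat is at 54 mm.
- **Bystanders:** they look unmoved in the side picture taken after release and in the last top picture. The arm covered the slab in that top picture, and I did not measure their positions again.
- **Frame:** I saw no sign that the white frame was touched.

**Disagreements**
- The wrist camera placed the rest block about 3 mm further to the left (world y) than the fixed cameras did. I gripped between the two, then lined the eye up with the hook using the wrist camera alone.
- The push force did not drop when the tongue passed. It was mostly friction from the slight downward pressure, so I only confirmed the snap with the lift check.

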